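Charge the bench furnace with bronze shot from a hand chute

TASK

Slide the furnace's gate fully open, take the loaded chute from its cradle by its orange handle, and tip it gently nose-down, low over the charge port so that all five bronze shot balls run into the furnace. Then stand the chute back in its cradle the way it was and slide the gate fully shut. Leave everything else on the bench where it stands.

Things in the scene. Friction and masses are not known exactly. Their poses are not given: they have to be found in the camera images.
- furnace: Blue bench furnace, cold, fixed; place varies and may swap sides with the cradle. Box 160 (x) x 220 (y) x 130 mm high, steel deck on top with a square port. Origin: centre of its underside. Shot is poured in from its +x side towards -x, against a splash plate. A sliding gate covers the port.
- port (a point): Centre of the 44 x 44 mm charge port at deck level, 130 mm above the table, at furnace y = -35 mm; axes as the furnace. Under the 10 mm deck: a chamber 60 x 60 mm, 60 mm deep.
- splash (a point): Top middle of the dark upright splash plate's port-side face: 33 mm to the -x side of the port's centre, 54 mm above the deck. The plate is 70 mm wide (along y), 6 mm thick and starts 7 mm above the deck.
- gate (a joint): Sliding gate, m: 0 = shut (fully over the port), 0.075 = fully open; it slides along the furnace's +y. Aluminium plate 62 x 62 mm, lying 1 to 6 mm above the deck. Starts shut or up to 15 mm open, stays where it is left, about 1.5 N friction.
- gate_grip (a point): Grip height on the gate's red upright knob: square post 16 x 16 mm, faces along the furnace's axes, from 6 to 42 mm above the deck; this point is on its axis, 27 mm above the deck and 40 mm to the +y side of the gate plate's centre. Because of the splash plate, pinch it with the fingers closing along the furnace's y.
- cradle: Fixed wooden cradle for the chute, 160 (x) x 90 (y) mm base; place varies. Origin: centre of its underside. Its dark bed, 56 mm wide, slopes 18 degrees down to +x, with 20 mm rails along both sides (39 mm apart inside) and an end stop at the low end. The chute lies on the bed between the rails, nose to -x and up, its origin at cradle x = y = 0, z = 30 mm (to 3 mm), handle upright.
- chute: Loose aluminium trough, 0.24 to 0.36 kg, 170 mm long, 30 mm wide (inside 22), walls 26 mm; x from -91 to 80 mm; open nose at -x, closed rear. Origin: on the handle's axis, level with the rear's lowest edge; z is along the handle. Handle upright, its floor falls 18 degrees to the rear, so shot stays there until the handle leans more than 18 degrees nose-down; from 25 to 40 degrees it empties in about a second.
- chute_grip (a point): Grip height on the chute's orange handle: square post 20 x 20 mm, faces along the chute's x and y, on a bridge over the trough, from 62 to 107 mm above the chute's origin; this point is on its axis, 89 mm above the origin.
- chute_lip (a point): Middle of the open nose, on the trough's floor: in the chute's frame at x = -89 mm, y = 0, z = 58 mm. Pour with the lip low (within about 10 mm of the deck) over the port and tip slowly: shot that runs fast bounces off the splash plate and out.
- shot0_center (a point): Centre of a loose brass-coloured bronze shot ball, 16 mm diameter, 19 g; starts in the chute, all five in single file against its rear wall.
- shot1_center (a point): Centre of a loose brass-coloured bronze shot ball, 16 mm diameter, 19 g; starts in the chute, all five in single file against its rear wall.
- shot2_center (a point): Centre of a loose brass-coloured bronze shot ball, 16 mm diameter, 19 g; starts in the chute, all five in single file against its rear wall.
- shot3_center (a point): Centre of a loose brass-coloured bronze shot ball, 16 mm diameter, 19 g; starts in the chute, all five in single file against its rear wall.
- shot4_center (a point): Centre of a loose brass-coloured bronze shot ball, 16 mm diameter, 19 g; starts in the chute, all five in single file against its rear wall.
- waxtree: Bystander: branching brown wax casting tree on a round wooden base (96 mm diameter), 260 mm tall, branches reach 55 mm to either side; between the two work places, beyond them. Origin: centre of its underside.
- tin: Bystander: closed tin, 56 mm diameter, 85 mm high, on the cradle's -y side. Origin: centre of its underside.
- ingot: Bystander: copper bar 100 x 34 x 26 mm high, on the cradle's +y side. Origin: centre of its underside.
- jar: Bystander: amber jar, 54 mm diameter, 95 mm high, beside the furnace on its +x side. Origin: centre of its underside.
- waxblock: Bystander: brown wax block 75 x 50 x 36 mm high, between the two work places. Origin: centre of its underside.
Not all that is in view belongs to the job. Leave any blue look-alike of the chute alone. Several things look just like the cradle: the one meant starts farthest from the robot's base.

How it is judged:
By the outcome, as a careful person would: the job done as asked, in the order asked, and still so for the second after the job is handed in, with the robot touching nothing.
It also fails if it takes over 72 s, if anything falls off the work surface, if the arm or the gripper's body presses on something with over 40 N, if the wrist force passes 120 N, or if a joint passes its speed limit or range.

ROBOT

A 7-joint arm with a two-finger parallel gripper is mounted at the origin on the work surface. World frame = base frame: x ahead of the robot, y to its left, z up, the work surface at z = 0. Lengths are in m, angles in rad, forces in N, time in s.
With the tool pointing down it reaches from about 0.4 to 0.875 m from the base axis. Payload 19.3 kg.
Tool frame: the origin (TCP) lies at the very end of the fingers, on their centre line; the grasp point (between the pads) lies 19 mm behind it; z points along the fingers, y is the direction in which the jaws open and shut (so a half turn about z gives the same grasp; the last joint's range is limited). The gripper opens to 85 mm and grips with 20 to 120 N. Pads are 22 mm wide; open, the fingers measure 114 mm over their backs; the gripper's body (76 mm by 85 mm) begins 54 mm behind the grasp point. The pads swing forward as they close: fully open they stand 13 mm farther back than shut.
Start: joints at [-1.378, 0.521, -0.036, 1.599, 0.021, 1.021, -0.113], TCP at [0.162, 0.604, 0.231] pointing down, gripper open.
Joint ranges: [-2.91, 2.91], [-0.3, 2.13], [-1.5, 1.42], [0.17, 2.43], [-1.26, 4.41], [0.16, 1.93], [-2.52, 2.52]. Speed limits (rad/s): [1.89, 1.89, 2.39, 2.39, 3.01, 3.01, 3.01].

INTERFACE

Orientations are given as [roll, pitch, yaw] about the fixed x, y, z axes, in that order (R = Rz(yaw) Ry(pitch) Rx(roll)).
In Python, from workcell import bot gives the robot as it stands. The module is installed in compiled form; this text tells all that it offers.
- The arm moves only by the shell command python3 -m inch 'ROWS' [FORCE]. ROWS is JSON, a list of rows, each an object of numbers: "dx", "dy", "dz": the shift along the tool's x, y, z in mm; "rx", "ry", "rz": the turn, a rotation vector about the tool's x, y, z in rad; "hand": the closure, from -1 (fully open) to 1 (shut), so that 0 is half open. In form: [{"dx": .., "dy": .., "dz": .., "rx": .., "ry": .., "rz": .., "hand": ..}, ...]. A call has 1 to 10 rows; each row shifts and turns the commanded pose from where the row before left it, along the tool's axes as they then stand; what a row does not reach is not made up. A row lasts 1/10 s, in which the tool goes at most 50 mm and 8.59 degrees, less where a joint would pass 70% of its speed; a pose out of reach is approached as far as the arm can. A call with a gripper value outside its range is refused whole. The fingers move at their own pace and stop on an object; FORCE is the grip in N (left out, the last holds). Time passes only in rows, so rows that do not move let the fingers close. It gives the time, the measured TCP pose, the force and the opening at its end, in the units of the state.
- bot.observe(): the state, without advancing time (a new reading comes with each control period).
- bot.grab_frame(name): name is "scene" or "top" or "wrist"; returns (picture, depth): 384x512x3 uint8, red, green, blue; 384x512 float32, m along the optical axis (not along the pixel's ray), 0 where there is no reading.
- bot.get_calibration(name): a dict with "vertical_fov" (degrees; the focal length in pixels is half the picture's height over the tangent of half this angle, whatever the lens; pixels are square), "cx", "cy" (the principal point, pixels), "k1" (the pictures are not rectified: a ray, as slopes to the right and down, at radius r is drawn at 1 + k1 r^2 times it, then the intrinsics apply), "origin" and "orientation" of the camera in the world. Camera axes: x right, y down, z forward; pixel columns grow to the right and rows downward; lengths in m; the calibration is good to about 2 mm. A picture is of the moment at which its call begins: read the wrist's pose just before it. get_calibration takes no time and is no camera call; for the wrist camera it gives the pose at the moment of the call.
- bot.job_done(): hands the job in, once; it reports no verdict.
Trained networks look in the newest picture that a camera, given by its name, has taken for a name from the list of things; names that differ only in an ending like _2 or _b are one class to them, and where a whole thing is asked for, a point or a joint stands for the part that bears it (a point fixed in the world has none). Each returns a list of dicts, best first, with "score" (0 to 1); they miss things now and then, are a little off and sometimes report something else, mostly with a low value. They report only what shows in the picture. A call takes as long as a camera call. They do not tell look-alikes from the thing itself.
- bot.trace(camera, target): "region" (384x512 bool, what is visible of it) and "box" ([left, top, right, bottom] in pixels, round what is visible of it).
- bot.tip_of(camera, target): "centre" ([row, column] in pixels: a listed point, or the origin of a listed thing).
The state is a dict: "clock": time; "qpos": joint angles; "qd": joint speeds; "joint_efforts": joint torques, N m; "position": TCP position; "tool_rot": TCP orientation; "force": force on the tool from outside, world axes, zero at the start; "moment": the same for the moment, N m; "grip_width": finger opening in m.
Only numpy, scipy, OpenCV 4.12 (cv2) and the standard library are available. Lean on these libraries where they do the work, as an engineer would, in place of code of your own. Each camera call takes 0.05 s, during which the arm holds its last target.

## Working session

There is one attempt and no reset: what is moved stays moved. The work goes in short steps, Python scripts to look and compute and a shell command to move; the robot and the scene stay as the last step left them, time stands still between calls to the robot, and variables do not carry over. Pictures are saved under pics/ and viewed, and the job is handed in when it is done.

```bash
mkdir -p pics; ls; cat > h.py <<'E'
import numpy as np, cv2
from workcell import bot
from scipy.spatial.transform import Rotation as R
def cal(n):
    c=bot.get_calibration(n); f=192/np.tan(np.radians(c['vertical_fov'])/2); return c,f
def Rc(c):
    o=np.array(c['orientation'])
    return o if o.shape==(3,3) else R.from_euler('xyz',o).as_matrix()
def ray(c,f,u,v):
    p=np.array([[[ (u-c['cx'])/f,(v-c['cy'])/f ]]],float)
    d=p.copy()
    for _ in range(30):
        r2=(d**2).sum(-1,keepdims=True); d=p/(1+c['k1']*r2)
    return np.array([d[0,0,0],d[0,0,1],1.])
def pix_depth(c,f,u,v,z): return np.array(c['origin'])+Rc(c)@(ray(c,f,u,v)*z)
def pix_plane(c,f,u,v,h):
    d=Rc(c)@ray(c,f,u,v); o=np.array(c['origin']); return o+d*(h-o[2])/d[2]
def proj(c,f,P):
    q=Rc(c).T@(np.array(P)-np.array(c['origin'])); s=q[:2]/q[2]; s=s*(1+c['k1']*(s@s)); return s[0]*f+c['cx'],s[1]*f+c['cy']
def cloud(c,f,dep):
    v,u=np.mgrid[0:384,0:512]; p=np.stack([(u-c['cx'])/f,(v-c['cy'])/f],-1); d=p.copy()
    for _ in range(30): d=p/(1+c['k1']*(d**2).sum(-1,keepdims=True))
    q=np.concatenate([d,np.ones(d.shape[:2]+(1,))],-1)*dep[...,None]
    return q@Rc(c).T+np.array(c['origin'])
E
python3 - <<'E'
from h import *
print({k:np.round(v,3) for k,v in bot.observe().items()})
for n in ['scene','top','wrist']:
    print(n,bot.get_calibration(n))
    p,d=bot.grab_frame(n); cv2.imwrite(f'pics/{n}0.png',p[...,::-1]); np.savez(f'{n}0.npz',p=p,d=d)
E
```

```text
pics
{'clock': np.float64(0.0), 'qpos': array([-1.378,  0.522, -0.036,  1.6  ,  0.021,  1.021, -0.113]), 'qd': array([ 0.001, -0.001, -0.   , -0.   , -0.001, -0.001, -0.   ]), 'joint_efforts': array([-0.0000e+00, -9.2712e+01,  1.9800e+00, -3.6994e+01,  1.8000e-02,
        8.0000e-03,  0.0000e+00]), 'position': array([0.162, 0.603, 0.231]), 'tool_rot': array([-3.14 ,  0.   ,  2.879]), 'force': array([-0.556,  0.136,  0.169]), 'moment': array([ 0.019, -0.058,  0.002]), 'grip_width': np.float64(0.086)}
scene {'vertical_fov': 46.334486566430506, 'cx': 259.77102727170256, 'cy': 181.00079495620568, 'k1': 0.0070585607402101945, 'origin': array([0.90439277, 0.7193871 , 0.98797319]), 'orientation': array([-2.37831543, -0.00666623,  2.62630382])}
top {'vertical_fov': 53.98159490968244, 'cx': 261.38129210995504, 'cy': 187.6255447148985, 'k1': -0.06413538678763454, 'origin': array([0.27646332, 0.00512409, 1.36640443]), 'orientation': array([-2.97346881,  0.01042339, -1.55121703])}
wrist {'vertical_fov': 58.20399892041878, 'cx': 256.23271689551297, 'cy': 187.83413350336338, 'k1': -0.07205115960597462, 'origin': array([0.09565043, 0.62127823, 0.3743679 ]), 'orientation': array([ 2.86577974e+00, -8.73051278e-05,  1.30742239e+00])}
```

View pics/scene0.png

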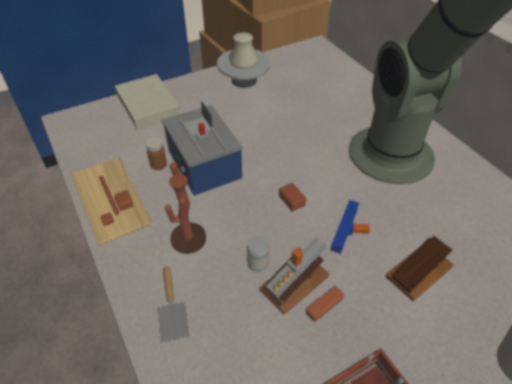

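View pics/top0.png

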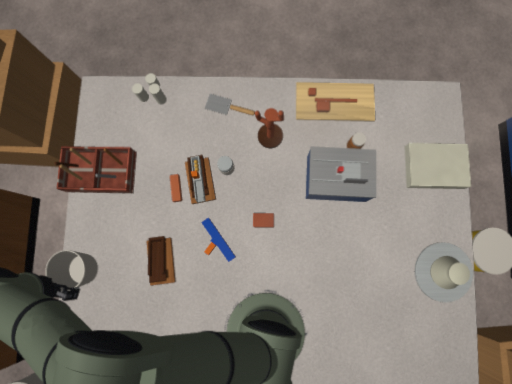

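View pics/wrist0.png

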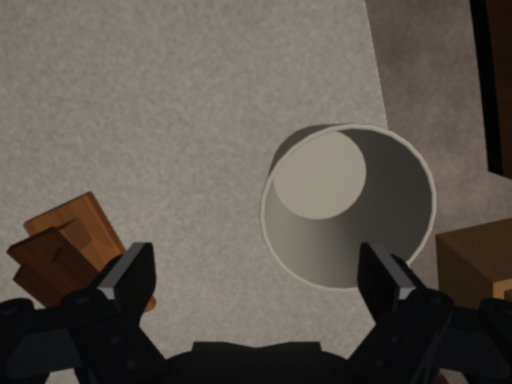

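```bash
python3 - <<'E'
from h import *
z=np.load('top0.npz'); p=z['p'][...,::-1]
a=cv2.resize(p[130:220,150:280],None,fx=3,fy=4,interpolation=cv2.INTER_CUBIC);a=cv2.resize(p[135:215,160:240],(400,400),interpolation=cv2.INTER_CUBIC)
b=cv2.resize(p[130:210,300:380],(400,400),interpolation=cv2.INTER_CUBIC)
cv2.imwrite('pics/c1.png',np.hstack([a,b]))
z=np.load('scene0.npz'); p=z['p'][...,::-1]
a=cv2.resize(p[225:325,240:340],(400,400),interpolation=cv2.INTER_CUBIC);b=cv2.resize(p[95:195,145:245],(400,400),interpolation=cv2.INTER_CUBIC)
cv2.imwrite('pics/c2.png',np.hstack([a,b]))
for n in ['scene','top']:
    bot.grab_frame(n)
    c,f=cal(n)
    for t in ['furnace','port','splash','gate_grip','cradle','chute','chute_grip','chute_lip','shot0_center','waxtree','tin','ingot','jar','waxblock']:
        for r in bot.tip_of(n,t)[:3]: print(n,t,np.round(r['centre'],1),round(r['score'],2))
print(bot.observe()['clock'])
E
```

```text
scene furnace [163.9 201.2] 0.57
scene port [128.1 193.5] 0.58
scene port [198.7 290. ] 0.33
scene splash [108.1 202.7] 0.76
scene splash [280.5 282.4] 0.57
scene splash [283.7 294.4] 0.35
scene gate_grip [128.1 201.3] 0.67
scene cradle [273.8 418.6] 0.84
scene cradle [284.9 295. ] 0.71
scene chute [222.6 331.2] 0.74
scene chute [275.5 293. ] 0.68
scene chute_grip [258.1 297.1] 0.82
scene chute_grip [226.3 361.1] 0.64
scene chute_lip [245.8 321.7] 0.81
scene chute_lip [205.  351.5] 0.59
scene shot0_center [291.3 275.9] 0.58
scene waxtree [237.2 189.1] 0.91
scene tin [263.5 254.8] 0.81
scene jar [163.8 158.3] 0.77
scene jar [284.  295.3] 0.49
scene jar [277.7 295.9] 0.16
scene waxblock [200.2 287.5] 0.64
top furnace [178.5 336.8] 0.89
top furnace [137.  271.2] 0.64
top port [170.  192.9] 0.75
top port [170.8 354.8] 0.63
top splash [169.2 223.6] 0.65
top splash [136.5 271.9] 0.17
top gate_grip [169.9 341.6] 0.88
top cradle [256.9 161.4] 0.71
top cradle [178.  200.2] 0.58
top chute [177.8 200. ] 0.76
top chute [229.5 224. ] 0.72
top chute_grip [173.4 194. ] 0.59
top chute_grip [188.9 176.7] 0.47
top chute_lip [255.2 232.3] 0.98
top chute_lip [182.4 199.9] 0.46
top chute_lip [173.9 193.3] 0.44
top waxtree [134.5 272.9] 0.56
top waxtree [171.5 224.4] 0.53
top tin [169.8 222.3] 0.78
top ingot [187.1 175.7] 0.84
top jar [146.6 354.9] 0.8
top waxblock [219.5 266.3] 0.62
1.65
```

View pics/c1.png

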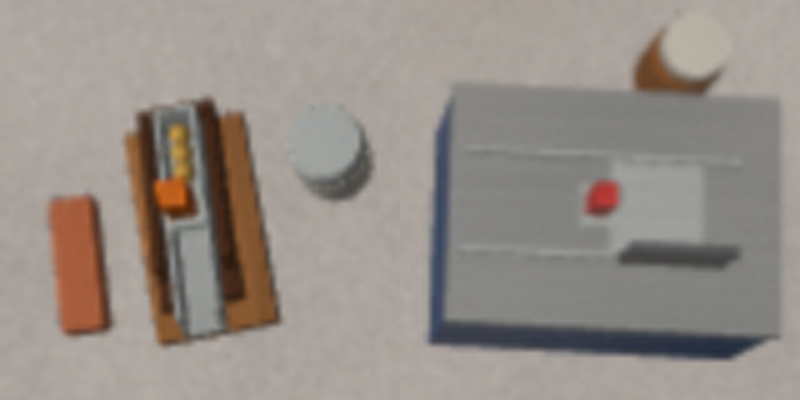

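View pics/c2.png

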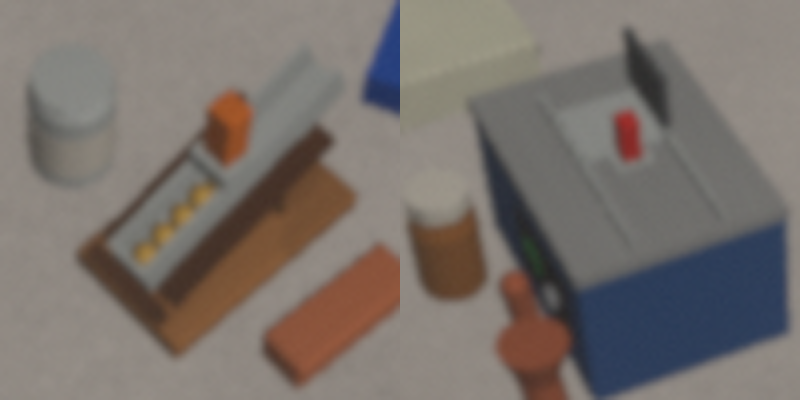

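```bash
python3 - <<'E'
from h import *
for n in ['top','scene']:
    z=np.load(n+'0.npz'); c,f=cal(n); X=cloud(c,f,z['d']); p=z['p'].astype(int)
    print(n,'table z',[np.round(np.median(X[v-3:v+4,u-3:u+4,2]),4) for v,u in ([(250,300),(150,240)] if n=='top' else [(230,240),(320,240)])])
    # furnace deck
    box=(slice(130,215),slice(300,385)) if n=='top' else (slice(95,200),slice(150,250))
    Y=X[box].reshape(-1,3); m=abs(Y[:,2]-.13)<.006
    r=cv2.minAreaRect(Y[m][:,:2].astype(np.float32)*1000); print('deck',m.sum(),r, np.median(Y[m][:,2]))
    # colour segs
    hsv=cv2.cvtColor(z['p'],cv2.COLOR_RGB2HSV)
    def seg(name,mask,b):
        M=np.zeros(mask.shape,bool); M[b]=mask[b]; vv,uu=np.nonzero(M); P=X[M]
        if len(P): print(name,len(P),'px',uu.mean().round(1),vv.mean().round(1),'xyz med',np.median(P,0).round(4),'min',P.min(0).round(3),'max',P.max(0).round(3))
    red=(hsv[...,0]<5)|(hsv[...,0]>175); red&=(hsv[...,1]>150)&(hsv[...,2]>120)
    seg('knob',red,box)
    b2=(slice(135,215),slice(160,240)) if n=='top' else (slice(225,325),slice(255,345))
    org=(hsv[...,0]>=4)&(hsv[...,0]<13)&(hsv[...,1]>185)&(hsv[...,2]>120); seg('handle',org,b2)
    yel=(hsv[...,0]>=17)&(hsv[...,0]<28)&(hsv[...,1]>110)&(hsv[...,2]>120); seg('shot',yel,b2)
    np.save(n+'X.npy',X)
E
```

```text
top table z [np.float64(0.0007), np.float64(0.0008)]
deck 2764 ((547.6607055664062, -248.84954833984375), (222.2077178955078, 166.2667236328125), 88.04047393798828) 0.13011331476950605
knob 21 px 340.0 169.0 xyz med [ 0.5445 -0.2323  0.1713] min [ 0.54  -0.24   0.154] max [ 0.552 -0.228  0.176]
handle 26 px 193.6 173.4 xyz med [0.5285 0.25   0.1364] min [0.52  0.241 0.133] max [0.538 0.259 0.14 ]
shot 26 px 195.4 164.4 xyz med [0.5778 0.26   0.0562] min [0.559 0.252 0.047] max [0.597 0.269 0.067]
scene table z [np.float64(-0.0008), np.float64(-0.0001)]
deck 2356 ((550.24951171875, -251.2513885498047), (231.9892120361328, 165.5155792236328), 88.28175354003906) 0.1310473977263606
knob 33 px 201.7 128.3 xyz med [ 0.5518 -0.2309  0.1607] min [ 0.547 -0.239  0.142] max [ 0.557 -0.227  0.175]
handle 27 px 297.9 253.1 xyz med [0.5338 0.2532 0.1361] min [0.528 0.245 0.131] max [0.54  0.259 0.138]
shot 57 px 282.8 280.4 xyz med [0.5716 0.2587 0.059 ] min [0.544 0.251 0.046] max [0.6   0.268 0.072]
```

```bash
cat >> h.py <<'E'
def todo(pos,rpy=None):
    """remaining shift in current tool axes (mm), then rotation vec in tool axes"""
    s=bot.observe(); T=R.from_euler('xyz',s['tool_rot']); d=T.inv().apply(np.array(pos)-s['position'])*1000
    print('t',round(float(s['clock']),2),'pos',s['position'].round(4),'rot',s['tool_rot'].round(3),'F',s['force'].round(1),'grip',round(float(s['grip_width']),4))
    print(' shift tool mm',d.round(1),end=' ')
    if rpy is not None: print('rotvec',(T.inv()*R.from_euler('xyz',rpy)).as_rotvec().round(4))
    print()
E
python3 - <<'E'
from h import *
X=np.load('topX.npy')
for nm,(u0,u1,v0,v1) in dict(tree=(253,288,100,150),tin=(215,238,150,178),jar=(345,370,128,146),ingot=(168,184,172,204),block=(250,278,210,230),blue=(200,238,215,264)).items():
    P=X[v0:v1,u0:u1].reshape(-1,3); P=P[P[:,2]>.012]; print(nm,P.min(0).round(3),P.max(0).round(3),np.median(P,0).round(3))
todo([0.54,-0.10,0.33],[np.pi,0,3.107])
E
```

```text
tree [ 0.276 -0.049  0.012] [0.803 0.061 1.366] [ 0.7   -0.003  0.073]
tin [0.276 0.005 0.014] [0.605 0.181 1.366] [0.572 0.151 0.083]
jar [ 0.276 -0.339  0.023] [0.698 0.005 1.366] [ 0.672 -0.309  0.093]
ingot [0.276 0.005 0.013] [0.55  0.362 1.366] [0.498 0.336 0.026]
block [ 0.276 -0.02   0.029] [0.412 0.051 1.366] [0.387 0.015 0.036]
blue [0.241 0.005 0.012] [0.39  0.235 1.366] [0.303 0.182 0.029]
t 1.65 pos [0.1624 0.6035 0.2313] rot [-3.142 -0.     2.879] F [ 0.2 -0.8 -0.1] grip 0.0853
 shift tool mm [-547.4 -581.2  -98.7] rotvec [-1.000e-04 -0.000e+00 -2.282e-01]
```

```bash
python3 -m inch '[{"dz":-33,"rz":-0.076,"hand":-1},{"dz":-33,"rz":-0.076,"hand":-1},{"dz":-33,"rz":-0.076,"hand":-1},{"dx":-32,"dy":-27,"hand":-1},{"dx":-33,"dy":-27,"hand":-1},{"dx":-33,"dy":-27,"hand":-1},{"dx":-33,"dy":-27,"hand":-1},{"dx":-33,"dy":-27,"hand":-1},{"dx":-33,"dy":-27,"hand":-1},{"dx":-33,"dy":-27,"hand":-1}]' && python3 - <<'E'
from h import *
todo([0.50,-0.25,0.33],[np.pi,0,3.107])
E
```

```text
schema error: expected keys dx, dy, dz, rx, ry, rz, hand
```

All keys are needed in each row.

```bash
python3 -m inch '[{"dx":0,"dy":0,"dz":-33,"rx":0,"ry":0,"rz":-0.076,"hand":-1},{"dx":0,"dy":0,"dz":-33,"rx":0,"ry":0,"rz":-0.076,"hand":-1},{"dx":0,"dy":0,"dz":-33,"rx":0,"ry":0,"rz":-0.076,"hand":-1},{"dx":-32,"dy":-27,"dz":0,"rx":0,"ry":0,"rz":0,"hand":-1},{"dx":-33,"dy":-27,"dz":0,"rx":0,"ry":0,"rz":0,"hand":-1},{"dx":-33,"dy":-27,"dz":0,"rx":0,"ry":0,"rz":0,"hand":-1},{"dx":-33,"dy":-27,"dz":0,"rx":0,"ry":0,"rz":0,"hand":-1},{"dx":-33,"dy":-27,"dz":0,"rx":0,"ry":0,"rz":0,"hand":-1},{"dx":-33,"dy":-27,"dz":0,"rx":0,"ry":0,"rz":0,"hand":-1},{"dx":-33,"dy":-27,"dz":0,"rx":0,"ry":0,"rz":0,"hand":-1}]' && python3 - <<'E'
from h import *
todo([0.50,0.25,0.33],[np.pi,0,3.107])
E
```

```text
clock: 2.65
position: [0.3868, 0.4053, 0.3305]
tool_rot: [3.141, 0.0, 3.107]
force: [0.0, 1.0, 0.3]
grip_width: 0.0853
t 2.65 pos [0.3868 0.4053 0.3305] rot [3.141 0.    3.107] F [0.  1.  0.3] grip 0.0853
 shift tool mm [-118.6 -151.2    0.5] rotvec [ 0.0003  0.0002 -0.0003]
```

```bash
python3 -m inch '[{"dx":-30,"dy":-38,"dz":0,"rx":0,"ry":0,"rz":0,"hand":-1},{"dx":-30,"dy":-38,"dz":0,"rx":0,"ry":0,"rz":0,"hand":-1},{"dx":-30,"dy":-38,"dz":0,"rx":0,"ry":0,"rz":0,"hand":-1},{"dx":-28,"dy":-37,"dz":0,"rx":0,"ry":0,"rz":0,"hand":-1},{"dx":0,"dy":0,"dz":0,"rx":0,"ry":0,"rz":0,"hand":-1},{"dx":0,"dy":0,"dz":0,"rx":0,"ry":0,"rz":0,"hand":-1}]' && python3 - <<'E'
from h import *
c,f=cal('wrist'); p,d=bot.grab_frame('wrist'); cv2.imwrite('pics/w1.png',p[...,::-1]); np.savez('w1.npz',p=p,d=d,X=cloud(c,f,d))
for t in ['chute_grip','chute_lip','chute','cradle']:
    for r in bot.tip_of('wrist',t)[:2]:
        v,u=r['centre'];h=dict(chute_grip=.12,chute_lip=.088,chute=.03,cradle=0)[t]
        print(t,round(u),round(v),round(r['score'],2),pix_plane(c,f,u,v,h).round(4))
todo([0.5,-.25,.33])
E
```

```text
clock: 3.25
position: [0.4988, 0.2507, 0.3303]
tool_rot: [3.142, 0.0, 3.105]
force: [0.1, 1.1, -0.0]
grip_width: 0.0853
chute_grip 253 188 0.81 [0.5301 0.2464 0.12  ]
chute_grip 193 203 0.72 [0.5447 0.1804 0.12  ]
chute_lip 234 109 0.94 [0.4481 0.2291 0.088 ]
chute 257 168 0.91 [0.5287 0.2509 0.03  ]
cradle 258 165 0.63 [0.5306 0.2517 0.    ]
cradle 77 70 0.61 [0.3908 0.0148 0.    ]
t 3.5 pos [0.4978 0.2526 0.3303] rot [ 3.141 -0.     3.108] F [-0.3  0.4 -0.4] grip 0.0854
 shift tool mm [-1.890e+01 -5.022e+02  2.000e-01]
```

View pics/w1.png

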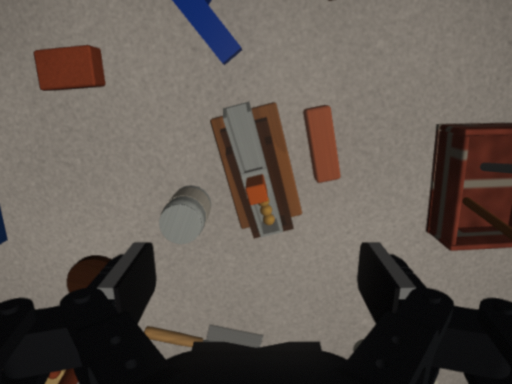

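```bash
python3 - <<'E'
from h import *
z=np.load('w1.npz'); X=z['X']; p=z['p']
hsv=cv2.cvtColor(p,cv2.COLOR_RGB2HSV)
b=np.zeros((384,512),bool); b[95:245,200:305]=1
org=b&(hsv[...,0]<13)&(hsv[...,1]>185)&(hsv[...,2]>120)
P=X[org]; top=P[P[:,2]>.131]; print('handle',len(P),len(top),'z',np.median(top[:,2]),cv2.minAreaRect(top[:,:2].astype(np.float32)*1000))
# base footprint
Q=X[b]; Q=Q[(Q[:,2]>.006)]
print('all',len(Q),cv2.minAreaRect(Q[:,:2].astype(np.float32)*1000))
for lo,hi in [(.006,.02),(.02,.04)]:
    q=Q[(Q[:,2]>lo)&(Q[:,2]<hi)]; print(lo,len(q),cv2.minAreaRect(q[:,:2].astype(np.float32)*1000))
# nose region
N=X[b&(hsv[...,1]<60)]; N=N[(N[:,2]>.05)]; print('grey',len(N),cv2.minAreaRect(N[:,:2].astype(np.float32)*1000), N[:,2].max())
a=cv2.resize(p[90:250,195:315][...,::-1],(600,800)[::1],interpolation=cv2.INTER_CUBIC); cv2.imwrite('pics/w1c.png',a[:, :][:600] if 0 else cv2.resize(a,(450,600)))
E
```

```text
handle 301 301 z 0.1378161246308901 ((485.7094421386719, 247.3357391357422), (110.79701232910156, 19.566789627075195), 3.9498984813690186)
all 8717 ((525.0946044921875, 242.75582885742188), (142.93923950195312, 191.2411346435547), 88.11613464355469)
0.006 2285 ((530.99169921875, 242.56185913085938), (142.93923950195312, 174.0307159423828), 88.11613464355469)
0.02 458 ((531.0315551757812, 241.80215454101562), (137.33563232421875, 165.80955505371094), 87.16107940673828)
grey 2907 ((530.134033203125, 219.11705017089844), (178.67259216308594, 114.18118286132812), 13.782978057861328) 0.4738882465282794
```

View pics/w1c.png

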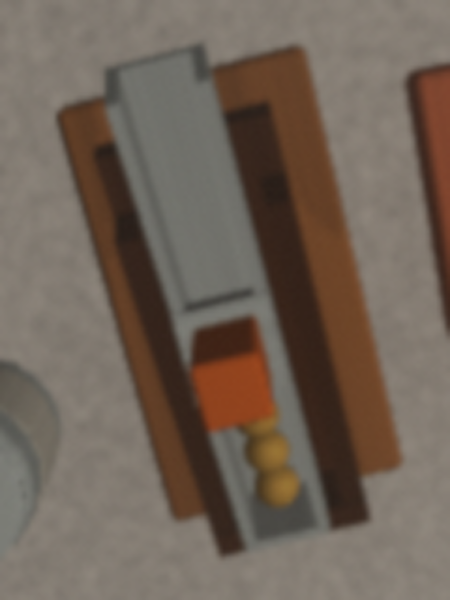

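```bash
python3 -m inch '[{"dx":0,"dy":-45,"dz":0,"rx":0,"ry":0,"rz":0,"hand":-1},{"dx":0,"dy":-48,"dz":0,"rx":0,"ry":0,"rz":0,"hand":-1},{"dx":-2,"dy":-48,"dz":0,"rx":0,"ry":0,"rz":0,"hand":-1},{"dx":-2,"dy":-48,"dz":0,"rx":0,"ry":0,"rz":0,"hand":-1},{"dx":-2,"dy":-48,"dz":0,"rx":0,"ry":0,"rz":0,"hand":-1},{"dx":-2,"dy":-48,"dz":0,"rx":0,"ry":0,"rz":0,"hand":-1},{"dx":-2,"dy":-48,"dz":0,"rx":0,"ry":0,"rz":0,"hand":-1},{"dx":-2,"dy":-48,"dz":0,"rx":0,"ry":0,"rz":0,"hand":-1},{"dx":-2,"dy":-48,"dz":0,"rx":0,"ry":0,"rz":0,"hand":-1},{"dx":-2,"dy":-48,"dz":0,"rx":0,"ry":0,"rz":0,"hand":-1}]' && python3 -m inch '[{"dx":0,"dy":-20,"dz":0,"rx":0,"ry":0,"rz":0,"hand":-1},{"dx":0,"dy":0,"dz":0,"rx":0,"ry":0,"rz":0,"hand":-1},{"dx":0,"dy":0,"dz":0,"rx":0,"ry":0,"rz":0,"hand":-1}]' && python3 - <<'E'
from h import *
c,f=cal('wrist'); p,d=bot.grab_frame('wrist'); cv2.imwrite('pics/w2.png',p[...,::-1]); np.savez('w2.npz',p=p,d=d,X=cloud(c,f,d))
for t in ['gate_grip','port','splash','furnace']:
    for r in bot.tip_of('wrist',t)[:2]:
        v,u=r['centre'];h=dict(gate_grip=.157,port=.13,splash=.184,furnace=0)[t]
        print(t,round(u),round(v),round(r['score'],2),pix_plane(c,f,u,v,h).round(4))
todo([0.5,-.25,.33])
E
```

```text
clock: 4.5
position: [0.4977, -0.2268, 0.3305]
tool_rot: [3.142, 0.001, 3.108]
force: [1.1, 0.0, -0.3]
grip_width: 0.0855
clock: 4.8
position: [0.4972, -0.245, 0.3301]
tool_rot: [3.141, -0.0, 3.107]
force: [0.4, 1.2, 0.0]
grip_width: 0.0855
gate_grip 264 218 0.95 [ 0.5492 -0.2392  0.157 ]
port 224 211 0.77 [ 0.5496 -0.2807  0.13  ]
splash 214 201 0.8 [ 0.521  -0.2825  0.184 ]
furnace 253 178 0.72 [ 0.5468 -0.2512  0.    ]
t 5.05 pos [ 0.4973 -0.2446  0.3304] rot [3.141 0.    3.108] F [-0.  -0.   0.1] grip 0.0855
 shift tool mm [-2.8 -5.3  0.4]
```

View pics/w2.png

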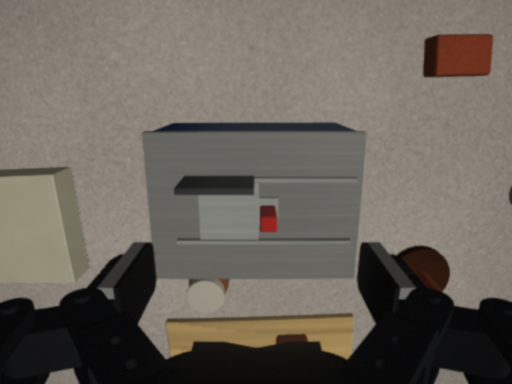

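```bash
python3 - <<'E'
from h import *
z=np.load('w2.npz'); X=z['X']; p=z['p']; c,f=cal('wrist')
print('deck z at pts',X[260,250].round(4),X[150,250].round(4))
m=(abs(X[...,2]-.131)<.006); m[:, :135]=0; m[:,375:]=0; m[300:]=0;m[:120]=0
n,l,st,_=cv2.connectedComponentsWithStats(m.astype(np.uint8)); k=1+np.argmax(st[1:,4]); 
print('deck rect',cv2.minAreaRect(X[l==k][:,:2].astype(np.float32)*1000))
hsv=cv2.cvtColor(p,cv2.COLOR_RGB2HSV); red=((hsv[...,0]<6)|(hsv[...,0]>174))&(hsv[...,1]>170)&(hsv[...,2]>90); red[:190]=0;red[245:]=0;red[:,:240]=0;red[:,300:]=0
v,u=np.nonzero(red); print('knob px',u.min(),u.max(),v.min(),v.max(), 'x,y,z',np.percentile(X[red],[5,50,95],axis=0).round(4).tolist())
t=X[red]; t=t[t[:,2]>.168]; print(len(t), (t.min(0)+t.max(0))/2 if len(t) else '')
# rails heights
for row in range(228,250,2): print(row,(X[row,330]*1000).round(1))
for row in range(172,190,2): print(row,(X[row,330]*1000).round(1))
a=cv2.resize(p[115:295,135:375][...,::-1],(800,600),interpolation=cv2.INTER_CUBIC); cv2.imwrite('pics/w2c.png',a)
E
```

```text
deck z at pts [ 0.6075 -0.2554  0.1308] [ 0.4857 -0.2505  0.13  ]
deck rect ((548.7767333984375, -248.6930389404297), (224.44546508789062, 164.95962524414062), 88.04678344726562)
knob px 261 275 216 230 x,y,z [[0.5415, -0.2419, 0.1716], [0.5476, -0.2355, 0.173], [0.5546, -0.2291, 0.174]]
222 [ 0.49172281 -0.23574243  0.3219882 ]
228 [ 572.8 -168.   130.7]
230 [ 575. -168.  131.]
232 [ 577.7 -167.8  130.1]
234 [ 579.2 -168.2  132.2]
236 [ 581.4 -168.1  132.3]
238 [ 583.7 -168.1  132.5]
240 [ 583.9 -169.   137.1]
242 [ 585.7 -169.2  138.3]
244 [ 590.8 -167.9  132.6]
246 [ 593.5 -167.7  131.8]
248 [ 596.7 -167.3  130.2]
172 [ 510.6 -170.   132.7]
174 [ 513.6 -169.2  129.1]
176 [ 515.1 -169.6  131.2]
178 [ 515.4 -171.1  138.4]
180 [ 517.5 -171.   138.5]
182 [ 521.6 -169.4  131. ]
184 [ 523.8 -169.3  130.8]
186 [ 526.1 -169.1  130.3]
188 [ 527.7 -169.5  132.2]
```

View pics/w2c.png

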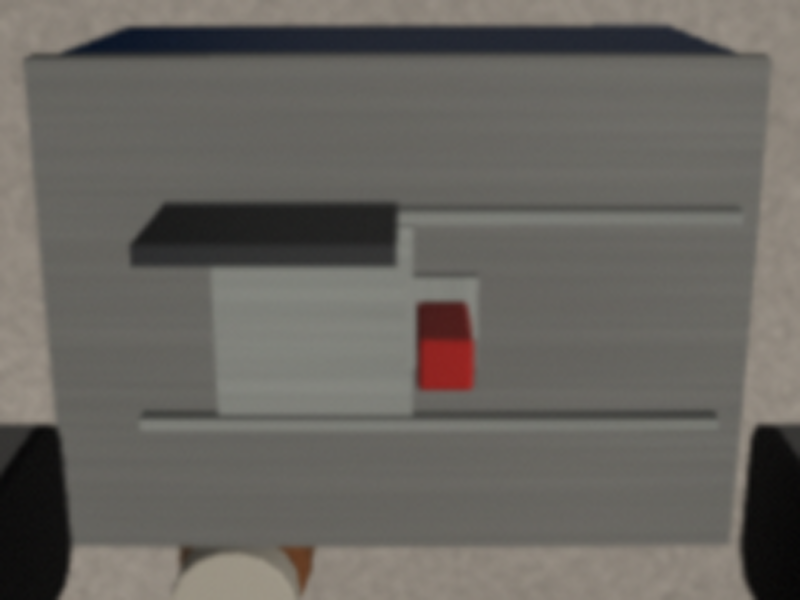

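```bash
python3 -m inch '[{"dx":-26,"dy":5,"dz":10,"rx":0,"ry":0,"rz":0,"hand":-1},{"dx":-25,"dy":6,"dz":20,"rx":0,"ry":0,"rz":0,"hand":-1},{"dx":0,"dy":0,"dz":35,"rx":0,"ry":0,"rz":0,"hand":-1},{"dx":0,"dy":0,"dz":35,"rx":0,"ry":0,"rz":0,"hand":-1},{"dx":0,"dy":0,"dz":30,"rx":0,"ry":0,"rz":0,"hand":-1},{"dx":0,"dy":0,"dz":20,"rx":0,"ry":0,"rz":0,"hand":-1},{"dx":0,"dy":0,"dz":0,"rx":0,"ry":0,"rz":0,"hand":-1}]' && python3 - <<'E'
from h import *
c,f=cal('wrist'); p,d=bot.grab_frame('wrist'); cv2.imwrite('pics/w3.png',p[...,::-1]); X=cloud(c,f,d)
hsv=cv2.cvtColor(p,cv2.COLOR_RGB2HSV); red=((hsv[...,0]<6)|(hsv[...,0]>174))&(hsv[...,1]>170)&(hsv[...,2]>90)
n,l,st,_=cv2.connectedComponentsWithStats(red.astype(np.uint8)); k=1+np.argmax(st[1:,4]); P=X[l==k]; P=P[(P[:,2]<.18)]; T=P[P[:,2]>.168]
print(st[k],np.percentile(P,[3,50,97],axis=0).round(4).tolist(),((T.min(0)+T.max(0))/2).round(4),cv2.minAreaRect(T[:,:2].astype(np.float32)*1000))
todo([.548,-.2355,.141],[np.pi,0,3.107])
E
```

```text
clock: 5.75
position: [0.5474, -0.2353, 0.178]
tool_rot: [3.14, -0.004, 3.108]
force: [0.6, 0.6, 0.1]
grip_width: 0.0855
[241 211  31  49 957] [[0.5413, -0.2421, 0.1689], [0.5477, -0.235, 0.1728], [0.5555, -0.2284, 0.174]] [ 0.5485 -0.2354  0.1714] ((548.4554443359375, -235.35609436035156), (14.36647891998291, 15.640434265136719), 88.27842712402344)
t 5.8 pos [ 0.5481 -0.2358  0.1798] rot [ 3.141e+00 -2.000e-03  3.108e+00] F [0.1 0.1 0.1] grip 0.0852
 shift tool mm [ 0.1  0.2 38.8] rotvec [ 0.0005 -0.0017  0.0005]
```

View pics/w3.png

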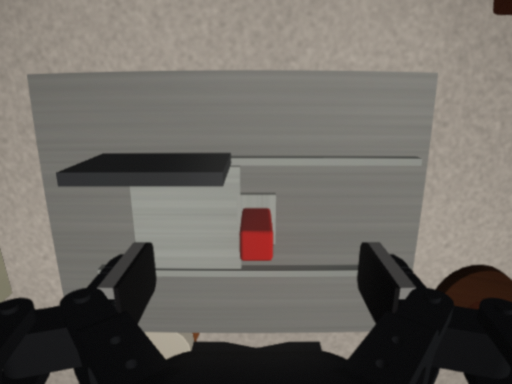

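```bash
python3 -m inch '[{"dx":0,"dy":0,"dz":20,"rx":0,"ry":0,"rz":0,"hand":-1},{"dx":0,"dy":0,"dz":18.5,"rx":0,"ry":0,"rz":0,"hand":-1},{"dx":0,"dy":0,"dz":0,"rx":0,"ry":0,"rz":0,"hand":1},{"dx":0,"dy":0,"dz":0,"rx":0,"ry":0,"rz":0,"hand":1},{"dx":0,"dy":0,"dz":0,"rx":0,"ry":0,"rz":0,"hand":1},{"dx":0,"dy":0,"dz":0,"rx":0,"ry":0,"rz":0,"hand":1},{"dx":0,"dy":0,"dz":0,"rx":0,"ry":0,"rz":0,"hand":1},{"dx":0,"dy":0,"dz":0,"rx":0,"ry":0,"rz":0,"hand":1}]' 50
```

```text
clock: 6.6
position: [0.5487, -0.2365, 0.1427]
tool_rot: [-3.141, 0.001, 3.107]
force: [-1.3, 1.5, 8.0]
grip_width: 0.0153
```

```bash
python3 -m inch '[{"dx":0,"dy":6,"dz":0,"rx":0,"ry":0,"rz":0,"hand":1},{"dx":0,"dy":12,"dz":0,"rx":0,"ry":0,"rz":0,"hand":1},{"dx":0,"dy":14,"dz":0,"rx":0,"ry":0,"rz":0,"hand":1},{"dx":0,"dy":14,"dz":0,"rx":0,"ry":0,"rz":0,"hand":1},{"dx":0,"dy":10,"dz":0,"rx":0,"ry":0,"rz":0,"hand":1},{"dx":0,"dy":5,"dz":0,"rx":0,"ry":0,"rz":0,"hand":1},{"dx":0,"dy":0,"dz":0,"rx":0,"ry":0,"rz":0,"hand":1}]'; python3 -m inch '[{"dx":0,"dy":2,"dz":0,"rx":0,"ry":0,"rz":0,"hand":1},{"dx":0,"dy":2,"dz":0,"rx":0,"ry":0,"rz":0,"hand":1}]'
```

```text
clock: 7.3
position: [0.5508, -0.1746, 0.1427]
tool_rot: [3.141, 0.001, 3.108]
force: [-2.1, 2.6, 9.5]
grip_width: 0.0151
clock: 7.5
position: [0.5509, -0.1718, 0.1427]
tool_rot: [-3.141, 0.001, 3.106]
force: [-2.1, -1.9, 9.6]
grip_width: 0.0152
```

```bash
python3 -m inch '[{"dx":0,"dy":2,"dz":0,"rx":0,"ry":0,"rz":0,"hand":1},{"dx":0,"dy":0,"dz":0,"rx":0,"ry":0,"rz":0,"hand":1}]';python3 -m inch '[{"dx":0,"dy":2,"dz":0,"rx":0,"ry":0,"rz":0,"hand":1},{"dx":0,"dy":0,"dz":0,"rx":0,"ry":0,"rz":0,"hand":1}]';python3 -m inch '[{"dx":0,"dy":1,"dz":0,"rx":0,"ry":0,"rz":0,"hand":1},{"dx":0,"dy":0,"dz":0,"rx":0,"ry":0,"rz":0,"hand":1}]'
```

```text
clock: 7.7
position: [0.551, -0.1694, 0.1427]
tool_rot: [-3.141, 0.001, 3.107]
force: [-2.4, 1.5, 10.8]
grip_width: 0.0153
clock: 7.9
position: [0.551, -0.1691, 0.1427]
tool_rot: [-3.139, 0.002, 3.106]
force: [-0.6, -9.3, 6.5]
grip_width: 0.0148
clock: 8.1
position: [0.551, -0.1691, 0.1427]
tool_rot: [-3.138, 0.002, 3.105]
force: [-0.5, -13.7, 4.3]
grip_width: 0.0155
```

```bash
python3 -m inch '[{"dx":0,"dy":-1.5,"dz":0,"rx":0,"ry":0,"rz":0,"hand":1},{"dx":0,"dy":-0.7,"dz":0,"rx":0,"ry":0,"rz":0,"hand":1},{"dx":0,"dy":0,"dz":0,"rx":0,"ry":0,"rz":0,"hand":-1},{"dx":0,"dy":0,"dz":0,"rx":0,"ry":0,"rz":0,"hand":-1},{"dx":0,"dy":0,"dz":0,"rx":0,"ry":0,"rz":0,"hand":-1},{"dx":0,"dy":0,"dz":0,"rx":0,"ry":0,"rz":0,"hand":-1},{"dx":0,"dy":0,"dz":-10,"rx":0,"ry":0,"rz":0,"hand":-1},{"dx":0,"dy":0,"dz":-25,"rx":0,"ry":0,"rz":0,"hand":-1},{"dx":0,"dy":0,"dz":-35,"rx":0,"ry":0,"rz":0,"hand":-1}]'; python3 -m inch '[{"dx":15,"dy":0,"dz":-35,"rx":0,"ry":0,"rz":0,"hand":-1},{"dx":25,"dy":0,"dz":-30,"rx":0,"ry":0,"rz":0,"hand":-1},{"dx":10,"dy":0,"dz":-15,"rx":0,"ry":0,"rz":0,"hand":-1}]';python3 - <<'E'
from h import *
c,f=cal('wrist'); p,d=bot.grab_frame('wrist'); cv2.imwrite('pics/w4.png',p[...,::-1])
for r in bot.tip_of('wrist','port')[:2]: v,u=r['centre']; print(round(u),round(v),round(r['score'],2),pix_plane(c,f,u,v,.13).round(4))
E
```

```text
clock: 9.0
position: [0.55, -0.1685, 0.2122]
tool_rot: [3.141, -0.002, 3.107]
force: [0.6, 0.0, 1.0]
grip_width: 0.0851
clock: 9.3
position: [0.4996, -0.1675, 0.295]
tool_rot: [-3.141, 0.003, 3.106]
force: [0.1, -0.6, 0.1]
grip_width: 0.0855
138 222 0.94 [ 0.5486 -0.2829  0.13  ]
```

View pics/w4.png

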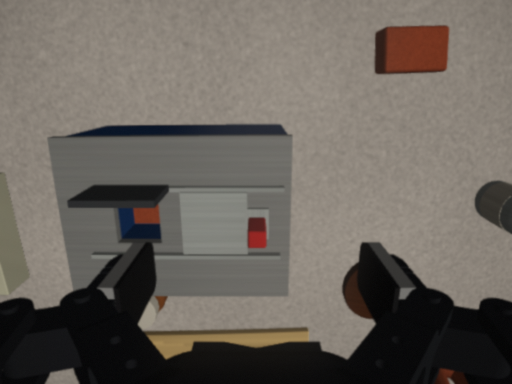

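```bash
python3 -m inch '[{"dx":2,"dy":40,"dz":-10,"rx":0,"ry":0,"rz":0,"hand":-1},{"dx":2,"dy":47,"dz":-10,"rx":0,"ry":0,"rz":0,"hand":-1},{"dx":2,"dy":47,"dz":-10,"rx":0,"ry":0,"rz":0,"hand":-1},{"dx":2,"dy":47,"dz":-5,"rx":0,"ry":0,"rz":0,"hand":-1},{"dx":2,"dy":47,"dz":0,"rx":0,"ry":0,"rz":0,"hand":-1},{"dx":2,"dy":47,"dz":0,"rx":0,"ry":0,"rz":0,"hand":-1},{"dx":2,"dy":47,"dz":0,"rx":0,"ry":0,"rz":0,"hand":-1},{"dx":0,"dy":47,"dz":0,"rx":0,"ry":0,"rz":0,"hand":-1},{"dx":0,"dy":40,"dz":0,"rx":0,"ry":0,"rz":0,"hand":-1},{"dx":0,"dy":0,"dz":0,"rx":0,"ry":0,"rz":-0.13,"hand":-1}]'; python3 -m inch '[{"dx":0,"dy":0,"dz":0,"rx":0,"ry":0,"rz":-0.11,"hand":-1},{"dx":0,"dy":0,"dz":0,"rx":0,"ry":0,"rz":0,"hand":-1},{"dx":0,"dy":0,"dz":0,"rx":0,"ry":0,"rz":0,"hand":-1}]';cat > m.py <<'E'
from h import *
import sys
c,f=cal('wrist'); p,d=bot.grab_frame('wrist'); X=cloud(c,f,d); cv2.imwrite(sys.argv[1],p[...,::-1])
s=bot.observe()
hsv=cv2.cvtColor(p,cv2.COLOR_RGB2HSV); m=(hsv[...,0]>2)&(hsv[...,0]<14)&(hsv[...,1]>180)&(hsv[...,2]>140)
V=X[...,2]; mm=m&(V>.12)&(V<.15)
n,l,st,_=cv2.connectedComponentsWithStats(mm.astype(np.uint8)); k=1+np.argmax(st[1:,4]); P=X[l==k]; T=P[P[:,2]>.133]
print('handle top',st[k],np.median(T,0).round(4),cv2.minAreaRect(T[:,:2].astype(np.float32)*1000))
for t in ['chute_grip','chute_lip','cradle']:
    for r in bot.tip_of('wrist',t)[:2]:
        v,u=r['centre'];h=dict(chute_grip=.119,chute_lip=.088,cradle=0)[t]
        print(t,round(u),round(v),round(r['score'],2),pix_plane(c,f,u,v,h).round(4))
# straight wall edges yaw
g=cv2.Canny(cv2.cvtColor(p,cv2.COLOR_RGB2GRAY),40,120); v,u=np.nonzero(l==k)
L=cv2.HoughLinesP(g,1,np.pi/360,30,minLineLength=35,maxLineGap=6)
for a in L[:,0]:
    P0=X[a[1],a[0]];P1=X[a[3],a[2]]
    q=pix_plane(c,f,a[0],a[1],.07),pix_plane(c,f,a[2],a[3],.07)
    if 150<a[0]<350 and 60<a[1]<260: print(a,np.degrees(np.arctan2(*(q[1]-q[0])[[1,0]])).round(1),P0.round(3),P1.round(3))
todo([.5,.25,.33])
E
python3 m.py pics/w5.png
```

```text
clock: 10.4
position: [0.4999, 0.2484, 0.3256]
tool_rot: [3.14, -0.002, -3.041]
force: [-0.2, -0.7, 0.2]
grip_width: 0.0855
clock: 10.7
position: [0.5011, 0.2422, 0.3265]
tool_rot: [-3.141, -0.0, -2.94]
force: [0.6, -1.0, 0.0]
grip_width: 0.085
handle top [250 186  17  17 255] [0.5314 0.2506 0.138 ] ((531.8019409179688, 250.453369140625), (16.86113166809082, 16.197208404541016), 11.866514205932617)
chute_grip 255 187 0.6 [0.5299 0.2473 0.119 ]
chute_lip 255 104 0.82 [0.4469 0.2305 0.088 ]
cradle 256 166 0.63 [0.5327 0.2483 0.    ]
[291 222 291 165] -166.9 [0.604 0.315 0.001] [0.518 0.294 0.018]
[241 106 244 188] 13.0 [0.457 0.213 0.001] [0.553 0.237 0.05 ]
[271 193 271 106] -167.9 [0.554 0.273 0.045] [0.449 0.252 0.002]
[266 185 266 100] -168.1 [0.521 0.256 0.137] [0.442 0.244 0.001]
[222 111 224 158] 12.6 [ 0.468  0.189 -0.   ] [0.53  0.203 0.001]
[281 214 282 120] -168.0 [0.589 0.296 0.018] [0.463 0.269 0.02 ]
[234 145 238 235] 13.0 [0.497 0.216 0.083] [ 0.64   0.243 -0.   ]
[270 194 271 235] 13.5 [0.542 0.267 0.093] [0.612 0.285 0.044]
[310 190 316 122] -171.0 [0.551 0.33  0.002] [0.457 0.315 0.006]
[336 196 343 124] -170.4 [0.553 0.369 0.001] [0.452 0.352 0.001]
[268 151 268 111] -168.0 [0.493 0.254 0.098] [0.451 0.244 0.114]
[292 174 292 108] -167.0 [0.534 0.3   0.001] [0.446 0.28  0.   ]
[224 159 227 223] 12.7 [0.532 0.203 0.001] [0.623 0.224 0.003]
[315 180 321 121] -171.6 [0.53  0.328 0.026] [0.454 0.322 0.001]
[152 243 156 281] 11.8 [0.678 0.12  0.001] [0.741 0.133 0.002]
t 10.9 pos [0.501  0.2422 0.3268] rot [ 3.142 -0.    -2.938] F [ 0.5  0.1 -0. ] grip 0.0852
 shift tool mm [-0.5  7.8 -3.2]
```

View pics/w5.png

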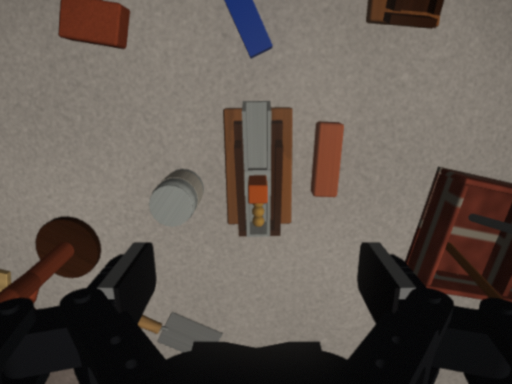

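```bash
python3 -m inch '[{"dx":-16,"dy":0.5,"dz":15,"rx":0,"ry":0,"rz":-0.01,"hand":-1},{"dx":-15,"dy":0.5,"dz":30,"rx":0,"ry":0,"rz":0,"hand":-1},{"dx":0,"dy":0,"dz":40,"rx":0,"ry":0,"rz":0,"hand":-1},{"dx":0,"dy":0,"dz":35,"rx":0,"ry":0,"rz":0,"hand":-1},{"dx":0,"dy":0,"dz":25,"rx":0,"ry":0,"rz":0,"hand":-1},{"dx":0,"dy":0,"dz":12,"rx":0,"ry":0,"rz":0,"hand":-1},{"dx":0,"dy":0,"dz":0,"rx":0,"ry":0,"rz":0,"hand":-1},{"dx":0,"dy":0,"dz":0,"rx":0,"ry":0,"rz":0,"hand":-1}]'; python3 m.py pics/w6.png | grep -v '^\['
```

```text
clock: 11.7
position: [0.5317, 0.25, 0.1709]
tool_rot: [3.141, 0.001, -2.927]
force: [0.3, 0.2, -0.1]
grip_width: 0.085
handle top [240 205  33  32 977] [0.5313 0.2502 0.138 ] ((531.814697265625, 250.14414978027344), (18.504362106323242, 17.42463493347168), 13.090255737304688)
chute_grip 251 208 0.92 [0.5313 0.2469 0.119 ]
t 11.9 pos [0.5316 0.25   0.1709] rot [ 3.141e+00  2.000e-03 -2.927e+00] F [-0.2  0.7 -0.2] grip 0.0859
 shift tool mm [  30.6    6.8 -159.1]
```

View pics/w6.png

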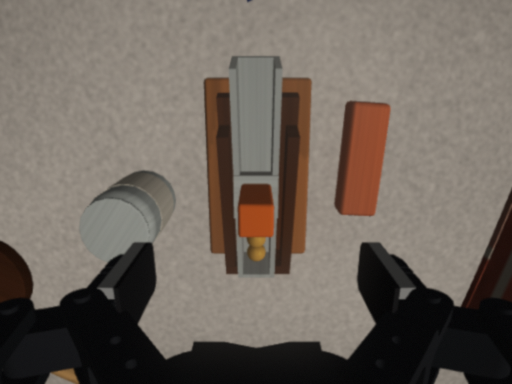

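```bash
python3 -m inch '[{"dx":0,"dy":0,"dz":25,"rx":0,"ry":0,"rz":0,"hand":-1},{"dx":0,"dy":0,"dz":25,"rx":0,"ry":0,"rz":0,"hand":-1},{"dx":0,"dy":0,"dz":15,"rx":0,"ry":0,"rz":0,"hand":-1},{"dx":0,"dy":0,"dz":5,"rx":0,"ry":0,"rz":0,"hand":-1},{"dx":0,"dy":0,"dz":0,"rx":0,"ry":0,"rz":0,"hand":1},{"dx":0,"dy":0,"dz":0,"rx":0,"ry":0,"rz":0,"hand":1},{"dx":0,"dy":0,"dz":0,"rx":0,"ry":0,"rz":0,"hand":1},{"dx":0,"dy":0,"dz":0,"rx":0,"ry":0,"rz":0,"hand":1},{"dx":0,"dy":0,"dz":0,"rx":0,"ry":0,"rz":0,"hand":1},{"dx":0,"dy":0,"dz":0,"rx":0,"ry":0,"rz":0,"hand":1}]' 90
```

```text
clock: 12.9
position: [0.5315, 0.2498, 0.1005]
tool_rot: [3.141, 0.001, -2.927]
force: [-0.9, -1.1, 5.8]
grip_width: 0.0188
```

```bash
python3 -m inch '[{"dx":0,"dy":0,"dz":-3,"rx":0,"ry":0,"rz":0,"hand":1},{"dx":0,"dy":0,"dz":-5,"rx":0,"ry":0,"rz":0,"hand":1},{"dx":0,"dy":0,"dz":-10,"rx":0,"ry":0,"rz":0,"hand":1},{"dx":0,"dy":0,"dz":-15,"rx":0,"ry":0,"rz":0,"hand":1},{"dx":0,"dy":0,"dz":-20,"rx":0,"ry":0,"rz":0,"hand":1},{"dx":0,"dy":0,"dz":-20,"rx":0,"ry":0,"rz":0,"hand":1},{"dx":0,"dy":0,"dz":-20,"rx":0,"ry":0,"rz":0,"hand":1},{"dx":0,"dy":0,"dz":-15,"rx":0,"ry":0,"rz":0,"hand":1},{"dx":0,"dy":0,"dz":-8,"rx":0,"ry":0,"rz":0,"hand":1},{"dx":0,"dy":0,"dz":-4,"rx":0,"ry":0,"rz":0,"hand":1}]'; python3 - <<'E'
from h import *
p,d=bot.grab_frame('scene'); cv2.imwrite('pics/s1.png',p[...,::-1])
p,d=bot.grab_frame('wrist'); cv2.imwrite('pics/w7.png',p[...,::-1])
todo([.49,-.05,.27],[np.pi,0,3.107])
E
```

```text
clock: 13.9
position: [0.5312, 0.2498, 0.2207]
tool_rot: [3.141, 0.001, -2.926]
force: [-0.3, 0.1, -5.1]
grip_width: 0.0187
t 14.0 pos [0.5311 0.2497 0.22  ] rot [ 3.142  0.    -2.926] F [-0.8  1.3 -4.2] grip 0.0189
 shift tool mm [ 104.1 -284.1  -50.1] rotvec [1.000e-04 1.000e-04 2.497e-01]
```

View pics/w7.png

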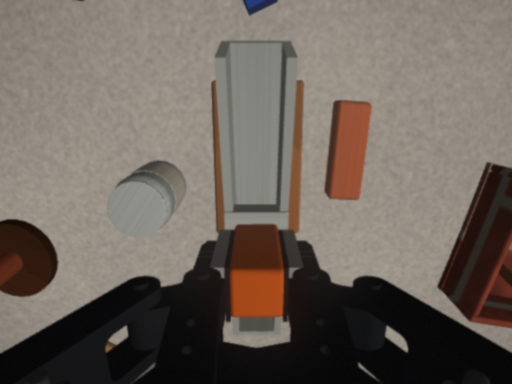

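View pics/s1.png

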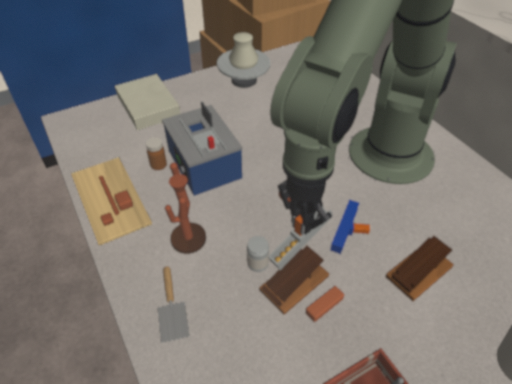

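```bash
python3 -m inch '[{"dx":3,"dy":0,"dz":-3,"rx":0,"ry":0,"rz":0.01,"hand":1},{"dx":6,"dy":0,"dz":-6,"rx":0,"ry":0,"rz":0.03,"hand":1},{"dx":8,"dy":0,"dz":-10,"rx":0,"ry":0,"rz":0.05,"hand":1},{"dx":8,"dy":-5,"dz":-12,"rx":0,"ry":0,"rz":0.06,"hand":1},{"dx":8,"dy":-10,"dz":-10,"rx":0,"ry":0,"rz":0.05,"hand":1},{"dx":6,"dy":-16,"dz":-6,"rx":0,"ry":0,"rz":0.03,"hand":1},{"dx":4,"dy":-22,"dz":-3,"rx":0,"ry":0,"rz":0.02,"hand":1},{"dx":2,"dy":-28,"dz":0,"rx":0,"ry":0,"rz":0,"hand":1},{"dx":0,"dy":-32,"dz":0,"rx":0,"ry":0,"rz":0,"hand":1},{"dx":0,"dy":-32,"dz":0,"rx":0,"ry":0,"rz":0,"hand":1}]'; python3 - <<'E'
from h import *
todo([.61,-.275,.27],[np.pi,0,3.107])
E
```

```text
clock: 15.0
position: [0.4838, 0.0975, 0.2695]
tool_rot: [-3.141, -0.001, 3.106]
force: [0.4, -1.4, -4.3]
grip_width: 0.0187
t 15.0 pos [0.4838 0.0975 0.2695] rot [-3.141e+00 -1.000e-03  3.106e+00] F [ 0.4 -1.4 -4.3] grip 0.0187
 shift tool mm [-139.3 -367.8   -0.4] rotvec [-0.0005 -0.0005 -0.0008]
```

```bash
python3 -m inch '[{"dx":-1,"dy":-20,"dz":0,"rx":0,"ry":0,"rz":0,"hand":1},{"dx":-1,"dy":-32,"dz":0,"rx":0,"ry":0,"rz":0,"hand":1},{"dx":-1,"dy":-40,"dz":0,"rx":0,"ry":0,"rz":0,"hand":1},{"dx":-1,"dy":-42,"dz":0,"rx":0,"ry":0,"rz":0,"hand":1},{"dx":-2,"dy":-42,"dz":0,"rx":0,"ry":0,"rz":0,"hand":1},{"dx":-3,"dy":-42,"dz":0,"rx":0,"ry":0,"rz":0,"hand":1},{"dx":-6,"dy":-42,"dz":0,"rx":0,"ry":0,"rz":0,"hand":1},{"dx":-10,"dy":-40,"dz":0,"rx":0,"ry":0,"rz":0,"hand":1},{"dx":-16,"dy":-30,"dz":0,"rx":0,"ry":0,"rz":0,"hand":1},{"dx":-22,"dy":-20,"dz":0,"rx":0,"ry":0,"rz":0,"hand":1}]';python3 - <<'E'
from h import *
todo([.645,-.2872,.202],[np.pi,0,3.107])
E
```

```text
clock: 16.0
position: [0.5334, -0.2559, 0.2696]
tool_rot: [-3.141, -0.001, 3.103]
force: [-0.0, 1.1, -4.2]
grip_width: 0.019
t 16.0 pos [ 0.5334 -0.2559  0.2696] rot [-3.141e+00 -1.000e-03  3.103e+00] F [-0.   1.1 -4.2] grip 0.019
 shift tool mm [-112.8  -26.9   67.5] rotvec [-0.0007 -0.001  -0.0039]
```

```bash
python3 -m inch '[{"dx":-22,"dy":-12,"dz":0,"rx":0,"ry":0,"rz":0,"hand":1},{"dx":-25,"dy":-8,"dz":0,"rx":0,"ry":0,"rz":0,"hand":1},{"dx":-22,"dy":-4,"dz":8,"rx":0,"ry":0,"rz":0,"hand":1},{"dx":-18,"dy":0,"dz":14,"rx":0,"ry":0,"rz":0,"hand":1},{"dx":-12,"dy":0,"dz":14,"rx":0,"ry":0,"rz":0,"hand":1},{"dx":-6,"dy":0,"dz":8,"rx":0,"ry":0,"rz":0,"hand":1},{"dx":0,"dy":0,"dz":4,"rx":0,"ry":0,"rz":0,"hand":1},{"dx":0,"dy":0,"dz":0,"rx":0,"ry":0,"rz":0,"hand":1}]';python3 - <<'E'
from h import *
c,f=cal('wrist');p,d=bot.grab_frame('wrist'); cv2.imwrite('pics/w8.png',p[...,::-1]); X=cloud(c,f,d); np.savez('w8.npz',p=p,X=X)
p,d=bot.grab_frame('scene'); cv2.imwrite('pics/s2.png',cv2.resize(p[60:260,110:310][...,::-1],(600,600)))
for t in ['chute_lip','port','splash']:
    for r in bot.tip_of('wrist',t)[:2]:
        v,u=r['centre'];u0,v0=int(u),int(v); print(t,u0,v0,round(r['score'],2),X[v0,u0].round(4))
todo([.645,-.2872,.202],[np.pi,0,3.107])
E
```

```text
clock: 16.8
position: [0.6383, -0.2801, 0.2215]
tool_rot: [-3.142, -0.001, 3.106]
force: [-0.6, 0.5, -4.1]
grip_width: 0.0189
chute_lip 255 45 0.65 [ 0.5503 -0.2774  0.2095]
port 282 68 0.59 [ 0.5605 -0.2666  0.2165]
t 17.05 pos [ 0.6393 -0.2797  0.2227] rot [-3.141e+00  1.000e-03  3.107e+00] F [ 0.2  0.1 -4.2] grip 0.0189
 shift tool mm [-6.  -7.3 20.7] rotvec [-0.0003  0.0009 -0.0004]
```

View pics/w8.png

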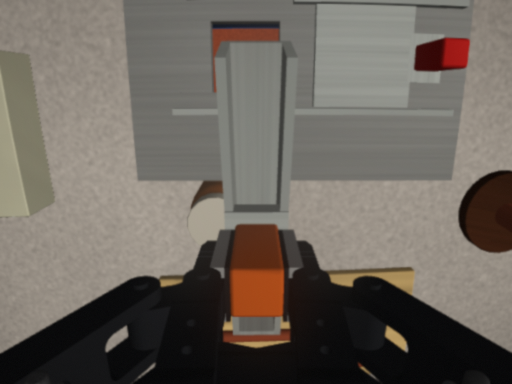

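View pics/s2.png

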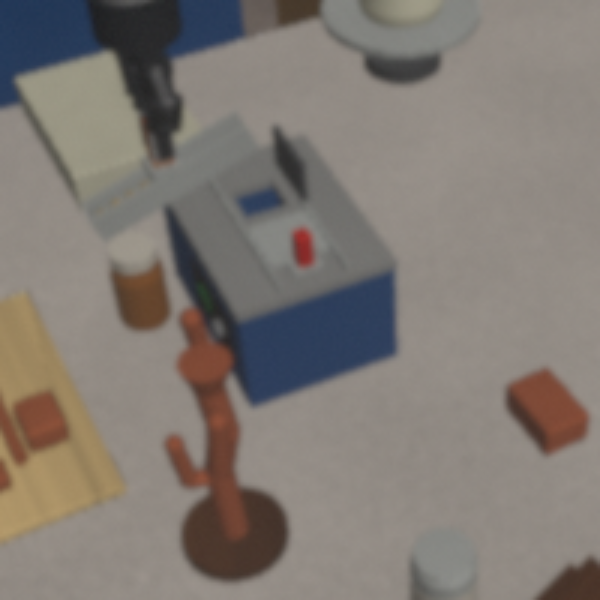

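```bash
python3 -m inch '[{"dx":0,"dy":-1,"dz":0,"rx":0,"ry":-0.014,"rz":0,"hand":1},{"dx":0,"dy":-2,"dz":0,"rx":0,"ry":-0.03,"rz":0,"hand":1},{"dx":0,"dy":-2,"dz":0,"rx":0,"ry":-0.04,"rz":0,"hand":1},{"dx":0,"dy":-1.5,"dz":0,"rx":0,"ry":-0.04,"rz":0,"hand":1},{"dx":0,"dy":-0.5,"dz":0,"rx":0,"ry":-0.04,"rz":0,"hand":1},{"dx":0,"dy":0,"dz":0,"rx":0,"ry":-0.03,"rz":0,"hand":1},{"dx":0,"dy":0,"dz":0,"rx":0,"ry":-0.02,"rz":0,"hand":1},{"dx":0,"dy":0,"dz":0,"rx":0,"ry":0,"rz":0,"hand":1}]';cat >> h.py <<'E'
def pour(th,lipx=8,liph=11,lipy=0):
    yaw=-0.0346; t=np.radians(th); x=89*np.cos(t)-12.5*np.sin(t); z=89*np.sin(t)+12.5*np.cos(t)
    ex=np.array([np.cos(yaw),np.sin(yaw),0]);ey=np.array([-np.sin(yaw),np.cos(yaw),0])
    P=np.array([.548,-.2835,.130])+ex*(lipx+x)/1000+ey*lipy/1000+np.array([0,0,liph+z])/1000
    Rt=R.from_euler('z',yaw)*R.from_euler('y',-t)*R.from_euler('z',np.pi)*R.from_euler('x',np.pi)
    s=bot.observe(); T=R.from_euler('xyz',s['tool_rot']); d=T.inv().apply(P-s['position'])*1000
    print('t',round(float(s['clock']),2),'pos',s['position'].round(4),'F',s['force'].round(1)); print('  pour',th,'target',P.round(4),'shift',d.round(1),'rot',(T.inv()*Rt).as_rotvec().round(4))
def lipnow():
    s=bot.observe(); T=R.from_euler('xyz',s['tool_rot']); Lp=s['position']+T.apply([.089,0,.0125])  # tool x=-chute x, z=-chute z
    d=R.from_euler('z',.0346).apply(Lp-np.array([.548,-.2835,.130]))*1000; ax=T.apply([0,0,-1]); print('lip rel port mm',d.round(1),'tilt',np.degrees(np.arctan2(np.hypot(ax[0],ax[1]),ax[2])).round(2))
E
python3 - <<'E'
from h import *
lipnow(); pour(14,8,16)
E
```

```text
clock: 17.85
position: [0.6387, -0.2868, 0.2221]
tool_rot: [-3.142, 0.215, 3.106]
force: [0.4, -0.9, -4.2]
grip_width: 0.0189
lip rel port mm [ 6.4 -0.  61. ] tilt 12.3
t 17.85 pos [ 0.6387 -0.2868  0.2221] F [ 0.4 -0.9 -4.2]
  pour 14 target [ 0.6393 -0.2867  0.1797] shift [ 8.4  0.1 41.6] rot [-0.0002 -0.0296 -0.0008]
```

```bash
python3 -m inch '[{"dx":0.5,"dy":0,"dz":4,"rx":0,"ry":0,"rz":0,"hand":1},{"dx":1.5,"dy":0,"dz":8,"rx":0,"ry":0,"rz":0,"hand":1},{"dx":2,"dy":0,"dz":10,"rx":0,"ry":0,"rz":0,"hand":1},{"dx":2,"dy":0,"dz":10,"rx":0,"ry":0,"rz":0,"hand":1},{"dx":1.5,"dy":0,"dz":6,"rx":0,"ry":0,"rz":0,"hand":1},{"dx":0.5,"dy":0,"dz":2,"rx":0,"ry":0,"rz":0,"hand":1},{"dx":0,"dy":0,"dz":0,"rx":0,"ry":0,"rz":0,"hand":1},{"dx":0,"dy":0,"dz":0,"rx":0,"ry":0,"rz":0,"hand":1}]'
python3 - <<'E'
from h import *
p,d=bot.grab_frame('wrist'); cv2.imwrite('pics/w9.png',p[...,::-1])
p,d=bot.grab_frame('scene'); cv2.imwrite('pics/s3.png',cv2.resize(p[90:190,130:230][...,::-1],(600,600),interpolation=cv2.INTER_CUBIC))
lipnow(); 
for t,h in [(14,15),(20,14),(24,12),(28,11),(32,11)]: pour(t,8,h)
E
```

```text
clock: 18.65
position: [0.64, -0.2866, 0.1814]
tool_rot: [-3.141, 0.214, 3.107]
force: [-0.0, -0.7, -4.5]
grip_width: 0.0186
lip rel port mm [ 7.8  0.1 20.3] tilt 12.3
t 18.75 pos [ 0.64   -0.2866  0.1815] F [ 0.3  1.2 -4.2]
  pour 14 target [ 0.6393 -0.2867  0.1787] shift [ 1.3 -0.1  2.6] rot [-0.0003 -0.0297 -0.0002]
t 18.75 pos [ 0.64   -0.2866  0.1815] F [ 0.3  1.2 -4.2]
  pour 20 target [ 0.6353 -0.2865  0.1862] shift [ 3.6 -0.1 -5.6] rot [-3.000e-04 -1.344e-01 -1.000e-04]
t 18.75 pos [ 0.64   -0.2866  0.1815] F [ 0.3  1.2 -4.2]
  pour 24 target [ 0.6322 -0.2864  0.1896] shift [ 5.9 -0.1 -9.6] rot [-3.000e-04 -2.042e-01 -1.000e-04]
t 18.75 pos [ 0.64   -0.2866  0.1815] F [ 0.3  1.2 -4.2]
  pour 28 target [ 0.6287 -0.2863  0.1938] shift [  8.5  -0.1 -14.5] rot [-3.00e-04 -2.74e-01 -1.00e-04]
t 18.75 pos [ 0.64   -0.2866  0.1815] F [ 0.3  1.2 -4.2]
  pour 32 target [ 0.6248 -0.2862  0.1988] shift [ 11.2  -0.1 -20.1] rot [-3.000e-04 -3.438e-01 -1.000e-04]
```

View pics/w9.png

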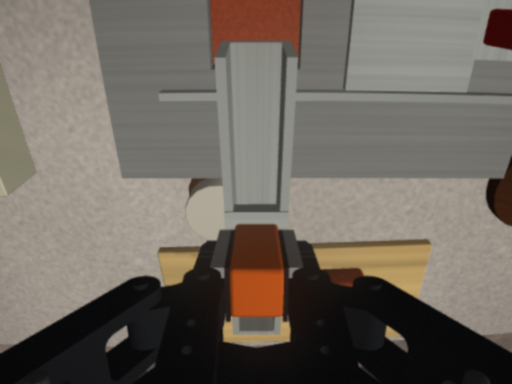

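View pics/s3.png

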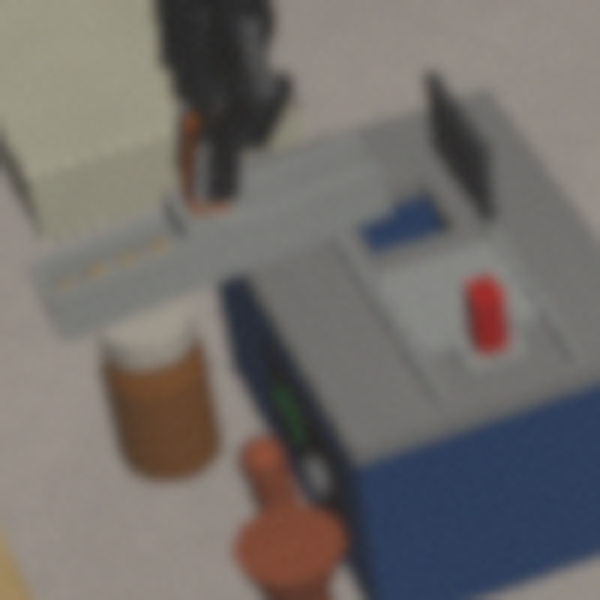

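```bash
python3 -m inch '[{"dx":0.4,"dy":0,"dz":-0.5,"rx":0,"ry":-0.015,"rz":0,"hand":1},{"dx":0.4,"dy":0,"dz":-0.5,"rx":0,"ry":-0.02,"rz":0,"hand":1},{"dx":0.4,"dy":0,"dz":-0.5,"rx":0,"ry":-0.02,"rz":0,"hand":1},{"dx":0.4,"dy":0,"dz":-0.5,"rx":0,"ry":-0.015,"rz":0,"hand":1},{"dx":0.4,"dy":0,"dz":-0.6,"rx":0,"ry":-0.012,"rz":0,"hand":1},{"dx":0.4,"dy":0,"dz":-0.6,"rx":0,"ry":-0.012,"rz":0,"hand":1},{"dx":0.4,"dy":0,"dz":-0.6,"rx":0,"ry":-0.01,"rz":0,"hand":1},{"dx":0.4,"dy":0,"dz":-0.6,"rx":0,"ry":-0.01,"rz":0,"hand":1},{"dx":0.4,"dy":0,"dz":-0.6,"rx":0,"ry":-0.01,"rz":0,"hand":1},{"dx":0,"dy":0,"dz":-0.6,"rx":0,"ry":-0.01,"rz":0,"hand":1}]'
python3 - <<'E'
from h import *
lipnow(); pour(26,8,11);pour(30,8,11)
E
```

```text
clock: 19.75
position: [0.6347, -0.2863, 0.1854]
tool_rot: [-3.142, 0.349, 3.107]
force: [0.5, 0.6, -4.7]
grip_width: 0.019
lip rel port mm [ 7.4  0.2 13.2] tilt 19.98
t 19.75 pos [ 0.6347 -0.2863  0.1854] F [ 0.5  0.6 -4.7]
  pour 26 target [ 0.6305 -0.2864  0.1912] shift [ 2.  -0.2 -6.9] rot [-1.000e-04 -1.051e-01 -2.000e-04]
t 19.75 pos [ 0.6347 -0.2863  0.1854] F [ 0.5  0.6 -4.7]
  pour 30 target [ 0.6268 -0.2862  0.1963] shift [  3.7  -0.2 -13. ] rot [-1.000e-04 -1.749e-01 -2.000e-04]
```

```bash
python3 -m inch '[{"dx":0.2,"dy":0,"dz":-0.7,"rx":0,"ry":-0.01,"rz":0,"hand":1},{"dx":0.2,"dy":0,"dz":-0.7,"rx":0,"ry":-0.01,"rz":0,"hand":1},{"dx":0.2,"dy":0,"dz":-0.7,"rx":0,"ry":-0.01,"rz":0,"hand":1},{"dx":0.2,"dy":0,"dz":-0.7,"rx":0,"ry":-0.01,"rz":0,"hand":1},{"dx":0.2,"dy":0,"dz":-0.7,"rx":0,"ry":-0.01,"rz":0,"hand":1},{"dx":0.2,"dy":0,"dz":-0.7,"rx":0,"ry":-0.01,"rz":0,"hand":1},{"dx":0.2,"dy":0,"dz":-0.7,"rx":0,"ry":-0.01,"rz":0,"hand":1},{"dx":0.2,"dy":0,"dz":-0.7,"rx":0,"ry":-0.01,"rz":0,"hand":1},{"dx":0.2,"dy":0,"dz":-0.7,"rx":0,"ry":-0.01,"rz":0,"hand":1},{"dx":0.2,"dy":0,"dz":-0.7,"rx":0,"ry":-0.01,"rz":0,"hand":1}]'
python3 - <<'E'
from h import *
lipnow(); pour(28,8,10);pour(32,8,10)
p,d=bot.grab_frame('wrist'); cv2.imwrite('pics/w10.png',p[...,::-1])
p,d=bot.grab_frame('scene'); cv2.imwrite('pics/s4.png',cv2.resize(p[90:190,130:230][...,::-1],(600,600),interpolation=cv2.INTER_CUBIC))
E
```

```text
clock: 20.75
position: [0.6302, -0.2862, 0.1912]
tool_rot: [-3.142, 0.449, 3.107]
force: [-0.5, 0.2, -4.4]
grip_width: 0.019
lip rel port mm [ 7.5  0.2 11.3] tilt 25.72
t 20.75 pos [ 0.6302 -0.2862  0.1912] F [-0.5  0.2 -4.4]
  pour 28 target [ 0.6287 -0.2863  0.1928] shift [ 0.7 -0.1 -2.1] rot [-0.0002 -0.0398 -0.0002]
t 20.75 pos [ 0.6302 -0.2862  0.1912] F [-0.5  0.2 -4.4]
  pour 32 target [ 0.6248 -0.2862  0.1978] shift [ 2.  -0.1 -8.3] rot [-0.0002 -0.1096 -0.0002]
```

View pics/w10.png

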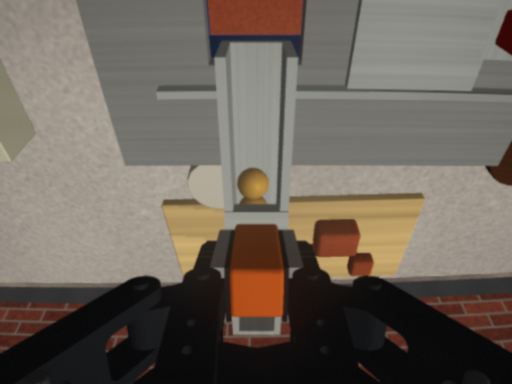

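View pics/s4.png

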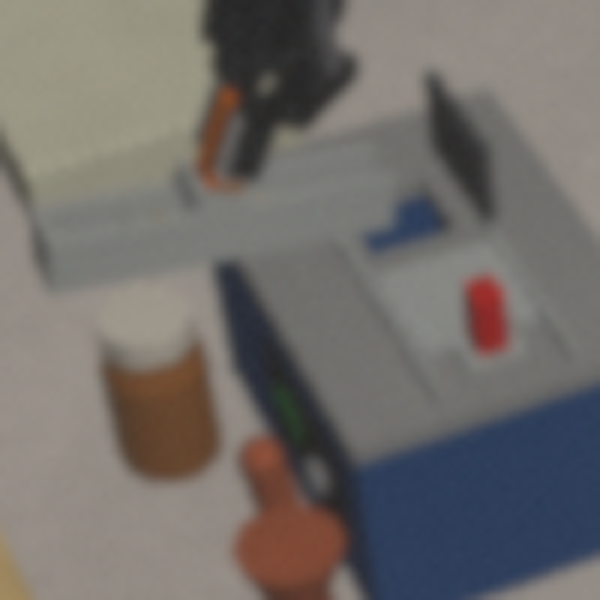

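```bash
python3 -m inch '[{"dx":0,"dy":0,"dz":0,"rx":0,"ry":0,"rz":0,"hand":1},{"dx":0,"dy":0,"dz":0,"rx":0,"ry":0,"rz":0,"hand":1},{"dx":0,"dy":0,"dz":0,"rx":0,"ry":0,"rz":0,"hand":1},{"dx":0,"dy":0,"dz":0,"rx":0,"ry":0,"rz":0,"hand":1},{"dx":0,"dy":0,"dz":0,"rx":0,"ry":0,"rz":0,"hand":1},{"dx":0,"dy":0,"dz":0,"rx":0,"ry":0,"rz":0,"hand":1},{"dx":0,"dy":0,"dz":0,"rx":0,"ry":0,"rz":0,"hand":1},{"dx":0,"dy":0,"dz":0,"rx":0,"ry":0,"rz":0,"hand":1}]'
python3 - <<'E'
from h import *
lipnow(); pour(32,8,10)
p,d=bot.grab_frame('wrist'); cv2.imwrite('pics/w11.png',p[...,::-1])
p,d=bot.grab_frame('scene'); cv2.imwrite('pics/s5.png',cv2.resize(p[90:190,130:230][...,::-1],(600,600),interpolation=cv2.INTER_CUBIC))
E
```

```text
clock: 21.65
position: [0.6303, -0.2862, 0.1911]
tool_rot: [-3.142, 0.448, 3.107]
force: [0.7, -0.3, -3.3]
grip_width: 0.0191
lip rel port mm [ 7.5  0.2 11.3] tilt 25.67
t 21.65 pos [ 0.6303 -0.2862  0.1911] F [ 0.7 -0.3 -3.3]
  pour 32 target [ 0.6248 -0.2862  0.1978] shift [ 2.1 -0.2 -8.3] rot [-0.0002 -0.1105 -0.0002]
```

View pics/w11.png

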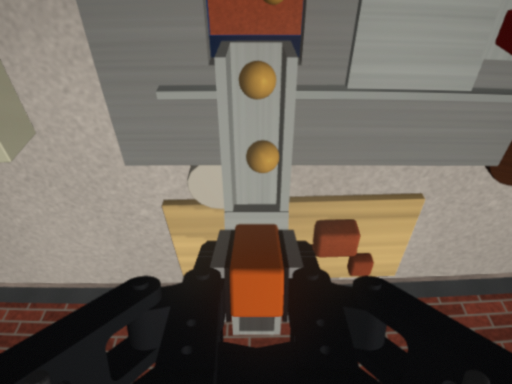

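View pics/s5.png

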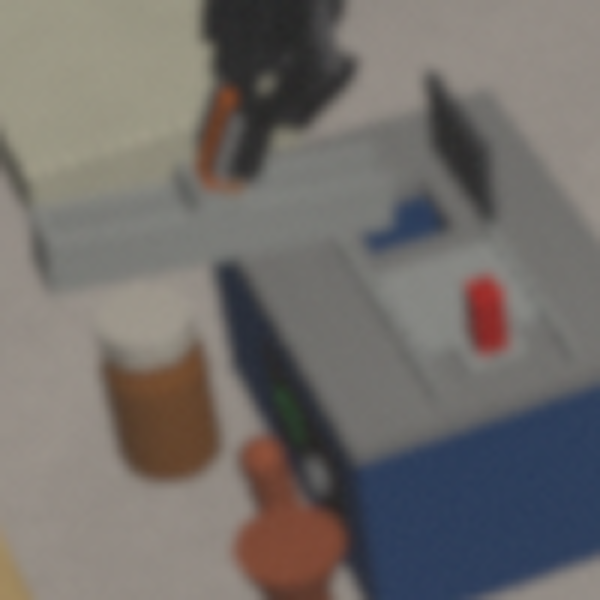

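Shot running in: balls at (258,80) and (263,157) in the trough, one entering the port at (274,2). Hold a bit, then tip a few degrees more.

```bash
python3 -m inch '[{"dx":0,"dy":0,"dz":0,"rx":0,"ry":0,"rz":0,"hand":1},{"dx":0,"dy":0,"dz":0,"rx":0,"ry":0,"rz":0,"hand":1},{"dx":0,"dy":0,"dz":0,"rx":0,"ry":0,"rz":0,"hand":1},{"dx":0,"dy":0,"dz":0,"rx":0,"ry":0,"rz":0,"hand":1},{"dx":0.3,"dy":0,"dz":-1.3,"rx":0,"ry":-0.018,"rz":0,"hand":1},{"dx":0.3,"dy":0,"dz":-1.3,"rx":0,"ry":-0.018,"rz":0,"hand":1},{"dx":0.3,"dy":0,"dz":-1.3,"rx":0,"ry":-0.018,"rz":0,"hand":1},{"dx":0.3,"dy":0,"dz":-1.3,"rx":0,"ry":-0.018,"rz":0,"hand":1},{"dx":0.3,"dy":0,"dz":-1.3,"rx":0,"ry":-0.018,"rz":0,"hand":1},{"dx":0.3,"dy":0,"dz":-1.3,"rx":0,"ry":-0.018,"rz":0,"hand":1}]'; python3 -m inch '[{"dx":0,"dy":0,"dz":0,"rx":0,"ry":0,"rz":0,"hand":1},{"dx":0,"dy":0,"dz":0,"rx":0,"ry":0,"rz":0,"hand":1},{"dx":0,"dy":0,"dz":0,"rx":0,"ry":0,"rz":0,"hand":1},{"dx":0,"dy":0,"dz":0,"rx":0,"ry":0,"rz":0,"hand":1},{"dx":0,"dy":0,"dz":0,"rx":0,"ry":0,"rz":0,"hand":1},{"dx":0,"dy":0,"dz":0,"rx":0,"ry":0,"rz":0,"hand":1}]'
python3 - <<'E'
from h import *
lipnow()
p,d=bot.grab_frame('wrist'); cv2.imwrite('pics/w12.png',p[...,::-1])
E
```

```text
clock: 22.75
position: [0.6246, -0.2862, 0.1974]
tool_rot: [-3.141, 0.558, 3.106]
force: [-0.1, 0.7, -4.2]
grip_width: 0.0191
clock: 23.35
position: [0.6251, -0.2858, 0.1971]
tool_rot: [-3.142, 0.556, 3.107]
force: [0.4, 0.3, -3.6]
grip_width: 0.0192
lip rel port mm [8.1 0.4 9.5] tilt 31.85
```

View pics/w12.png

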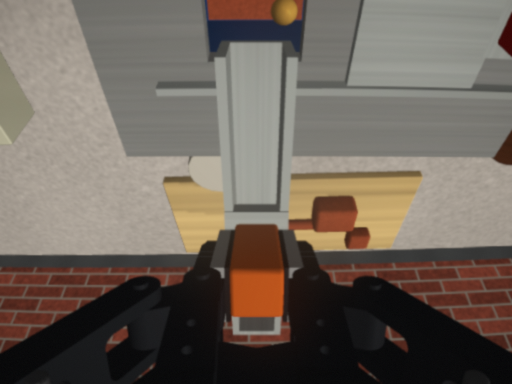

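```bash
python3 -m inch '[{"dx":-2.6,"dy":0,"dz":-4.2,"rx":0,"ry":0,"rz":0,"hand":1},{"dx":-5.3,"dy":0,"dz":-8.5,"rx":0,"ry":0,"rz":0,"hand":1},{"dx":-8,"dy":0,"dz":-12.8,"rx":0,"ry":0,"rz":0,"hand":1},{"dx":-8,"dy":0,"dz":-12.8,"rx":0,"ry":0.02,"rz":0,"hand":1},{"dx":-8,"dy":0,"dz":-12.8,"rx":0,"ry":0.06,"rz":0,"hand":1},{"dx":-4,"dy":0,"dz":-8,"rx":0,"ry":0.1,"rz":0,"hand":1},{"dx":0,"dy":0,"dz":0,"rx":0,"ry":0.12,"rz":0,"hand":1},{"dx":0,"dy":0,"dz":0,"rx":0,"ry":0.12,"rz":0,"hand":1},{"dx":0,"dy":0,"dz":0,"rx":0,"ry":0.1,"rz":0,"hand":1},{"dx":0,"dy":0,"dz":0,"rx":0,"ry":0.036,"rz":0,"hand":1}]'; python3 -m inch '[{"dx":0,"dy":10,"dz":0,"rx":0,"ry":0,"rz":0,"hand":1},{"dx":0,"dy":0,"dz":0,"rx":0,"ry":0,"rz":0,"hand":1}]'
python3 - <<'E'
from h import *
lipnow(); todo([.56,-.15,.27],[np.pi,0,3.107])
p,d=bot.grab_frame('wrist'); cv2.imwrite('pics/w13.png',p[...,::-1])
p,d=bot.grab_frame('scene'); cv2.imwrite('pics/s6.png',p[...,::-1])
for r in bot.trace('scene','shot0_center'): print(r['score'],r['box'])
E
```

```text
clock: 24.4
position: [0.6267, -0.2849, 0.2671]
tool_rot: [-3.14, -0.003, 3.108]
force: [-0.7, 0.3, -3.6]
grip_width: 0.0191
clock: 24.6
position: [0.626, -0.2742, 0.2667]
tool_rot: [3.141, 0.001, 3.108]
force: [0.1, 0.1, -3.2]
grip_width: 0.0187
lip rel port mm [-11.3  11.9 124.1] tilt 0.09
t 24.6 pos [ 0.626  -0.2742  0.2667] rot [3.141e+00 1.000e-03 3.108e+00] F [ 0.1  0.1 -3.2] grip 0.0187
 shift tool mm [ 70.2 121.9  -3.3] rotvec [0.0006 0.0014 0.001 ]
```

View pics/w13.png

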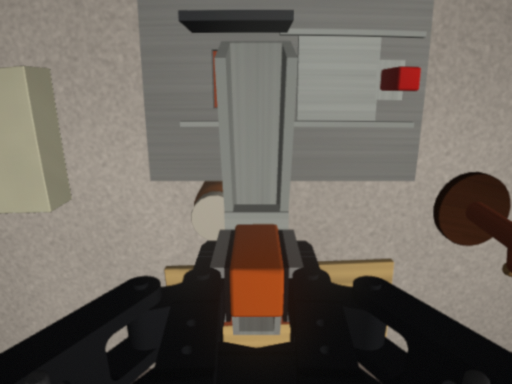

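View pics/s6.png

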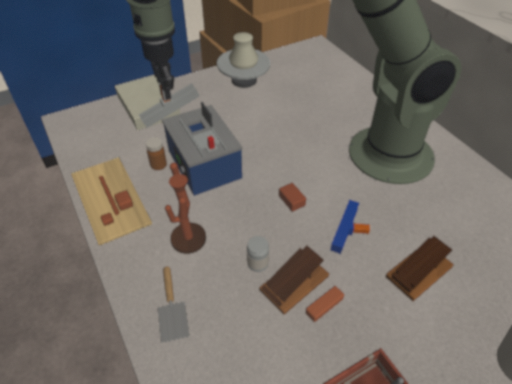

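```bash
python3 -m inch '[{"dx":20,"dy":5,"dz":0,"rx":0,"ry":0,"rz":0,"hand":1},{"dx":30,"dy":15,"dz":0,"rx":0,"ry":0,"rz":0,"hand":1},{"dx":30,"dy":25,"dz":0,"rx":0,"ry":0,"rz":0,"hand":1},{"dx":20,"dy":25,"dz":0,"rx":0,"ry":0,"rz":0,"hand":1},{"dx":10,"dy":15,"dz":0,"rx":0,"ry":0,"rz":0,"hand":1},{"dx":0,"dy":5,"dz":0,"rx":0,"ry":0,"rz":0,"hand":1}]'
python3 - <<'E'
from h import *
todo([.484,.0975,.27],[np.pi,0,3.107])
p,d=bot.grab_frame('wrist'); cv2.imwrite('pics/w14.png',p[...,::-1])
p,d=bot.grab_frame('top'); cv2.imwrite('pics/t1.png',cv2.resize(p[110:230,280:400][...,::-1],(600,600),interpolation=cv2.INTER_CUBIC))
E
```

```text
clock: 25.35
position: [0.5177, -0.1811, 0.2672]
tool_rot: [3.141, 0.001, 3.107]
force: [0.2, -0.6, -3.6]
grip_width: 0.0188
t 25.35 pos [ 0.5177 -0.1811  0.2672] rot [3.141e+00 1.000e-03 3.107e+00] F [ 0.2 -0.6 -3.6] grip 0.0188
 shift tool mm [ 43.3 277.3  -2.7] rotvec [0.0007 0.0014 0.0001]
```

View pics/w14.png

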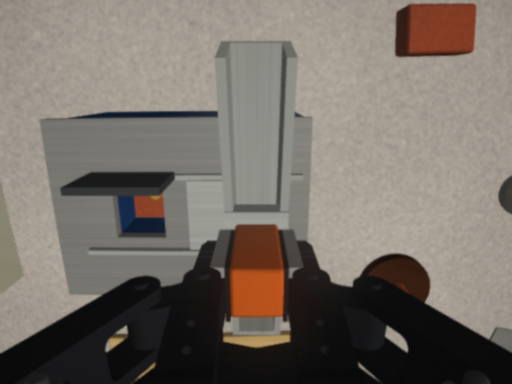

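View pics/t1.png

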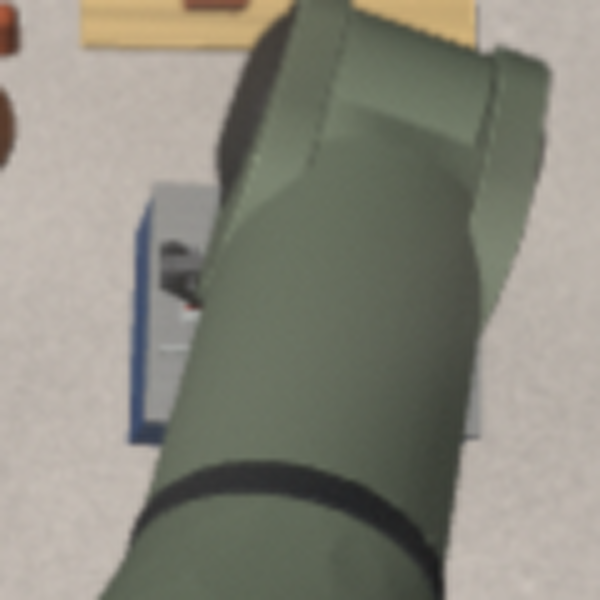

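```bash
python3 -m inch '[{"dx":10,"dy":25,"dz":0,"rx":0,"ry":0,"rz":0,"hand":1},{"dx":15,"dy":40,"dz":0,"rx":0,"ry":0,"rz":0,"hand":1},{"dx":10,"dy":45,"dz":0,"rx":0,"ry":0,"rz":0,"hand":1},{"dx":5,"dy":45,"dz":0,"rx":0,"ry":0,"rz":0,"hand":1},{"dx":3,"dy":45,"dz":0,"rx":0,"ry":0,"rz":0,"hand":1},{"dx":0,"dy":42,"dz":0,"rx":0,"ry":0,"rz":0,"hand":1},{"dx":0,"dy":35,"dz":0,"rx":0,"ry":0,"rz":0,"hand":1},{"dx":0,"dy":20,"dz":0,"rx":0,"ry":0,"rz":-0.05,"hand":1},{"dx":0,"dy":0,"dz":0,"rx":0,"ry":0,"rz":-0.1,"hand":1},{"dx":0,"dy":0,"dz":0,"rx":0,"ry":0,"rz":-0.1,"hand":1}]'
python3 - <<'E'
from h import *
todo([.5315,.2498,.20],[np.pi,0,-2.927])
E
```

```text
clock: 26.45
position: [0.4869, 0.1158, 0.2662]
tool_rot: [-3.141, 0.0, -2.921]
force: [-0.3, -0.3, -4.2]
grip_width: 0.0189
t 26.45 pos [0.4869 0.1158 0.2662] rot [-3.141  0.    -2.921] F [-0.3 -0.3 -4.2] grip 0.0189
 shift tool mm [-72.8 121.1  66.1] rotvec [-0.0004  0.0001  0.0058]
```

```bash
python3 -m inch '[{"dx":-10,"dy":15,"dz":0,"rx":0,"ry":0,"rz":0,"hand":1},{"dx":-18,"dy":30,"dz":0,"rx":0,"ry":0,"rz":0,"hand":1},{"dx":-18,"dy":32,"dz":0,"rx":0,"ry":0,"rz":0,"hand":1},{"dx":-14,"dy":24,"dz":15,"rx":0,"ry":0,"rz":0,"hand":1},{"dx":-9,"dy":14,"dz":25,"rx":0,"ry":0,"rz":0,"hand":1},{"dx":-4,"dy":6,"dz":20,"rx":0,"ry":0,"rz":0,"hand":1},{"dx":0,"dy":0,"dz":6,"rx":0,"ry":0,"rz":0,"hand":1},{"dx":0,"dy":0,"dz":0,"rx":0,"ry":0,"rz":0,"hand":1},{"dx":0,"dy":0,"dz":0,"rx":0,"ry":0,"rz":0,"hand":1}]'
python3 - <<'E'
from h import *
todo([.5315,.2498,.1005],[np.pi,0,-2.927])
p,d=bot.grab_frame('wrist'); cv2.imwrite('pics/w15.png',p[...,::-1])
E
```

```text
clock: 27.35
position: [0.5324, 0.2492, 0.2012]
tool_rot: [-3.142, 0.001, -2.928]
force: [-0.5, 0.1, -3.0]
grip_width: 0.0188
t 27.35 pos [0.5324 0.2492 0.2012] rot [-3.142e+00  1.000e-03 -2.928e+00] F [-0.5  0.1 -3. ] grip 0.0188
 shift tool mm [  0.8   0.8 100.7] rotvec [-0.      0.001  -0.0006]
```

View pics/w15.png

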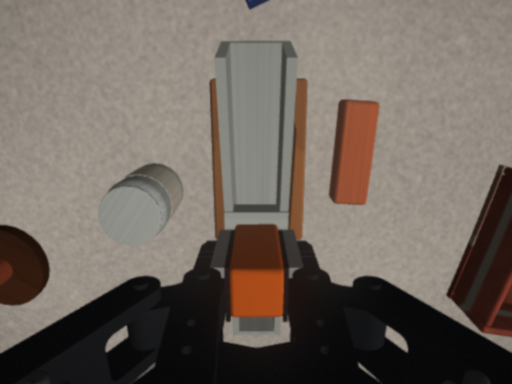

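```bash
python3 -m inch '[{"dx":0.8,"dy":0.8,"dz":15,"rx":0,"ry":0,"rz":0,"hand":1},{"dx":0.7,"dy":0,"dz":25,"rx":0,"ry":0,"rz":0,"hand":1},{"dx":0,"dy":0,"dz":22,"rx":0,"ry":0,"rz":0,"hand":1},{"dx":0,"dy":0,"dz":14,"rx":0,"ry":0,"rz":0,"hand":1},{"dx":0,"dy":0,"dz":8,"rx":0,"ry":0,"rz":0,"hand":1},{"dx":0,"dy":0,"dz":5,"rx":0,"ry":0,"rz":0,"hand":1},{"dx":0,"dy":0,"dz":0,"rx":0,"ry":0,"rz":0,"hand":1}]'; python3 -m inch '[{"dx":0,"dy":0,"dz":4,"rx":0,"ry":0,"rz":0,"hand":1},{"dx":0,"dy":0,"dz":3,"rx":0,"ry":0,"rz":0,"hand":1},{"dx":0,"dy":0,"dz":2,"rx":0,"ry":0,"rz":0,"hand":1},{"dx":0,"dy":0,"dz":0,"rx":0,"ry":0,"rz":0,"hand":1}]'
python3 - <<'E'
from h import *
todo([.5315,.2498,.1005],[np.pi,0,-2.927])
E
```

```text
clock: 28.1
position: [0.5303, 0.2503, 0.1115]
tool_rot: [3.142, 0.0, -2.927]
force: [0.3, 1.0, -3.0]
grip_width: 0.0188
clock: 28.5
position: [0.53, 0.2503, 0.1021]
tool_rot: [-3.142, -0.0, -2.926]
force: [0.4, 0.0, -3.0]
grip_width: 0.0188
t 28.5 pos [0.53   0.2503 0.1021] rot [-3.142 -0.    -2.926] F [ 0.4  0.  -3. ] grip 0.0188
 shift tool mm [-1.4 -0.9  1.6] rotvec [-0.0001 -0.0002  0.0006]
```

```bash
python3 -m inch '[{"dx":-0.5,"dy":-0.7,"dz":0.7,"rx":0,"ry":0,"rz":0,"hand":1},{"dx":0,"dy":0,"dz":0.7,"rx":0,"ry":0,"rz":0,"hand":1},{"dx":0,"dy":0,"dz":0,"rx":0,"ry":0,"rz":0,"hand":1}]'; python3 -m inch '[{"dx":-0.5,"dy":0,"dz":0.6,"rx":0,"ry":0,"rz":0,"hand":1},{"dx":0,"dy":0,"dz":0,"rx":0,"ry":0,"rz":0,"hand":1}]'
```

```text
clock: 28.8
position: [0.5307, 0.2497, 0.1009]
tool_rot: [-3.142, 0.0, -2.926]
force: [0.3, 0.7, -3.3]
grip_width: 0.0189
clock: 29.0
position: [0.5314, 0.25, 0.1005]
tool_rot: [3.141, 0.001, -2.926]
force: [0.5, 0.1, 0.2]
grip_width: 0.019
```

```bash
python3 -m inch '[{"dx":0,"dy":0,"dz":0.2,"rx":0,"ry":0,"rz":0,"hand":1},{"dx":0,"dy":0,"dz":0,"rx":0,"ry":0,"rz":0,"hand":-1},{"dx":0,"dy":0,"dz":0,"rx":0,"ry":0,"rz":0,"hand":-1},{"dx":0,"dy":0,"dz":0,"rx":0,"ry":0,"rz":0,"hand":-1},{"dx":0,"dy":0,"dz":0,"rx":0,"ry":0,"rz":0,"hand":-1},{"dx":0,"dy":0,"dz":-10,"rx":0,"ry":0,"rz":0,"hand":-1},{"dx":0,"dy":0,"dz":-25,"rx":0,"ry":0,"rz":0,"hand":-1},{"dx":0,"dy":0,"dz":-25,"rx":0,"ry":0,"rz":0,"hand":-1},{"dx":0,"dy":0,"dz":-10,"rx":0,"ry":0,"rz":0,"hand":-1},{"dx":0,"dy":0,"dz":0,"rx":0,"ry":0,"rz":0,"hand":-1}]'; python3 m.py pics/w16.png | grep -v '^\['; python3 - <<'E'
from h import *
p,d=bot.grab_frame('scene'); cv2.imwrite('pics/s7.png',cv2.resize(p[200:320,230:380][...,::-1],(750,600),interpolation=cv2.INTER_CUBIC))
E
```

```text
clock: 30.0
position: [0.5318, 0.2502, 0.1717]
tool_rot: [3.141, 0.003, -2.926]
force: [0.5, -0.3, 0.9]
grip_width: 0.0854
handle top [241 205  32  31 958] [0.5312 0.2503 0.1379] ((531.4871215820312, 250.50473022460938), (18.453418731689453, 17.2972412109375), 11.744726181030273)
chute_grip 252 208 0.75 [0.5318 0.2478 0.119 ]
chute_lip 253 58 0.57 [0.4457 0.2297 0.088 ]
t 30.2 pos [0.5307 0.2497 0.1691] rot [-3.141e+00 -2.000e-03 -2.926e+00] F [ 0.1  0.5 -0.5] grip 0.0854
 shift tool mm [  30.2    6.8 -160.9]
```

View pics/w16.png

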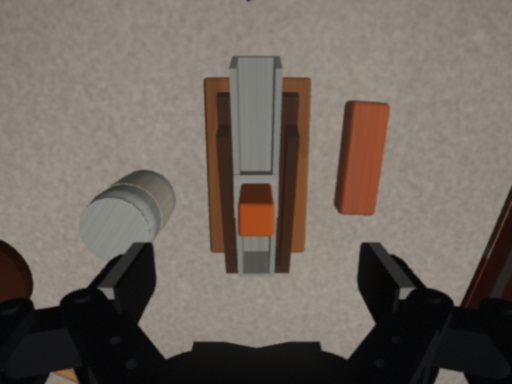

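View pics/s7.png

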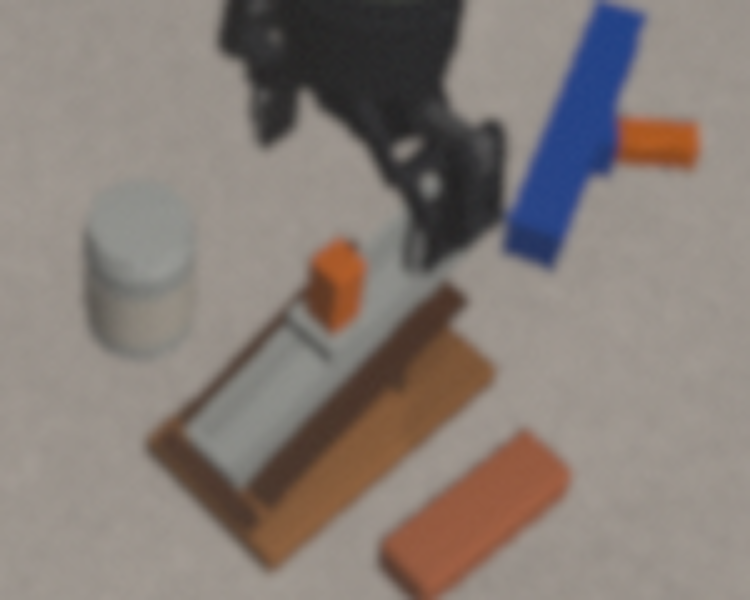

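```bash
python3 -m inch '[{"dx":5,"dy":0,"dz":-30,"rx":0,"ry":0,"rz":0,"hand":-1},{"dx":10,"dy":0,"dz":-40,"rx":0,"ry":0,"rz":0,"hand":-1},{"dx":10,"dy":0,"dz":-40,"rx":0,"ry":0,"rz":0.08,"hand":-1},{"dx":5,"dy":0,"dz":-20,"rx":0,"ry":0,"rz":0.1,"hand":-1},{"dx":0,"dy":-20,"dz":0,"rx":0,"ry":0,"rz":0.07,"hand":-1},{"dx":0,"dy":-46,"dz":0,"rx":0,"ry":0,"rz":0,"hand":-1},{"dx":0,"dy":-46,"dz":0,"rx":0,"ry":0,"rz":0,"hand":-1},{"dx":0,"dy":-46,"dz":0,"rx":0,"ry":0,"rz":0,"hand":-1},{"dx":0,"dy":-46,"dz":0,"rx":0,"ry":0,"rz":0,"hand":-1},{"dx":0,"dy":-46,"dz":0,"rx":0,"ry":0,"rz":0,"hand":-1}]'
python3 - <<'E'
from h import *
todo([.5,-.17,.295],[np.pi,0,3.107])
E
```

```text
clock: 31.25
position: [0.4939, -0.0078, 0.2996]
tool_rot: [-3.141, -0.001, 3.107]
force: [1.5, -0.1, -0.4]
grip_width: 0.0854
t 31.25 pos [ 0.4939 -0.0078  0.2996] rot [-3.141e+00 -1.000e-03  3.107e+00] F [ 1.5 -0.1 -0.4] grip 0.0854
 shift tool mm [ -11.7 -161.9    4.6] rotvec [-0.0002 -0.0007 -0.0002]
```

```bash
python3 -m inch '[{"dx":-3,"dy":-45,"dz":0,"rx":0,"ry":0,"rz":0,"hand":-1},{"dx":-3,"dy":-45,"dz":0,"rx":0,"ry":0,"rz":0,"hand":-1},{"dx":-3,"dy":-35,"dz":0,"rx":0,"ry":0,"rz":0,"hand":-1},{"dx":-2,"dy":-20,"dz":5,"rx":0,"ry":0,"rz":0,"hand":-1},{"dx":0,"dy":-10,"dz":0,"rx":0,"ry":0,"rz":0,"hand":-1},{"dx":0,"dy":0,"dz":0,"rx":0,"ry":0,"rz":0,"hand":-1}]'
python3 - <<'E'
from h import *
c,f=cal('wrist');p,d=bot.grab_frame('wrist'); cv2.imwrite('pics/w17.png',p[...,::-1]); X=cloud(c,f,d)
hsv=cv2.cvtColor(p,cv2.COLOR_RGB2HSV); red=((hsv[...,0]<6)|(hsv[...,0]>174))&(hsv[...,1]>170)&(hsv[...,2]>90)&(X[...,2]>.168)&(X[...,2]<.18)
print(red.sum(),np.median(X[red],0).round(4),cv2.minAreaRect(X[red][:,:2].astype(np.float32)*1000))
todo([.551,-.1691,.142],[np.pi,0,3.107])
cv2.imwrite('pics/w17c.png',cv2.resize(p[170:270,90:190][...,::-1],(500,500),interpolation=cv2.INTER_CUBIC))
E
```

```text
clock: 31.85
position: [0.4997, -0.162, 0.2946]
tool_rot: [-3.141, -0.001, 3.105]
force: [0.3, -0.0, -0.4]
grip_width: 0.0855
268 [ 0.5502 -0.1688  0.1729] ((550.824951171875, -168.9136962890625), (13.49794864654541, 14.275465965270996), 87.98588562011719)
t 31.9 pos [ 0.5    -0.1608  0.2948] rot [ 3.141e+00 -1.000e-03  3.107e+00] F [-0.3  1.5  0.1] grip 0.0854
 shift tool mm [-51.4  -6.6 152.8] rotvec [ 0.0003 -0.0007 -0.0004]
```

View pics/w17.png

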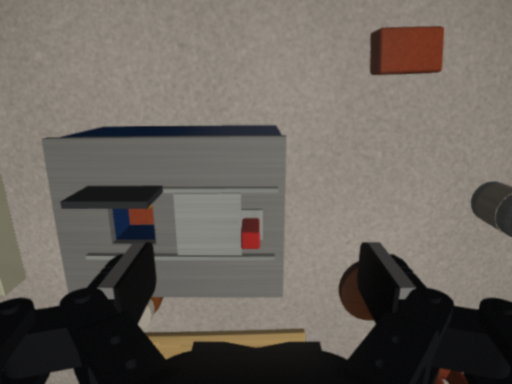

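View pics/w17c.png

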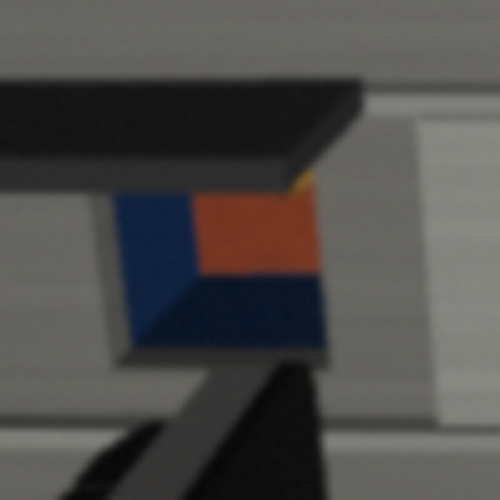

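```bash
python3 -m inch '[{"dx":-30,"dy":-30,"dz":0,"rx":0,"ry":0,"rz":0,"hand":-1},{"dx":-32,"dy":-35,"dz":0,"rx":0,"ry":0,"rz":0,"hand":-1},{"dx":-32,"dy":-35,"dz":0,"rx":0,"ry":0,"rz":0,"hand":-1},{"dx":-26,"dy":-22,"dz":0,"rx":0,"ry":0,"rz":0,"hand":-1},{"dx":0,"dy":0,"dz":0,"rx":0,"ry":0,"rz":0,"hand":-1},{"dx":0,"dy":0,"dz":0,"rx":0,"ry":0,"rz":0,"hand":-1}]'
python3 - <<'E'
from h import *
c,f=cal('wrist');p,d=bot.grab_frame('wrist'); 
todo([.551,-.1691,.142],[np.pi,0,3.107])
u,v=map(int,proj(c,f,[.54,-.2835,.07])); print(u,v)
v=max(v,60); cv2.imwrite('pics/w18.png',p[...,::-1]); cv2.imwrite('pics/w18c.png',cv2.resize(p[v-60:v+60,u-60:u+60][...,::-1],(600,600),interpolation=cv2.INTER_CUBIC))
for r in bot.trace('wrist','shot0_center'): print(round(r['score'],2),r['box'])
E
```

```text
clock: 32.5
position: [0.6162, -0.2859, 0.2943]
tool_rot: [3.141, -0.001, 3.108]
force: [0.8, 0.8, 0.5]
grip_width: 0.0855
t 32.55 pos [ 0.6159 -0.2856  0.2949] rot [ 3.141e+00 -1.000e-03  3.108e+00] F [-0.1 -0.1  0.2] grip 0.0852
 shift tool mm [ 68.7 114.1 153. ] rotvec [ 0.0009 -0.0005  0.0012]

255 83
0.6 [264.7, 71.8, 281.0, 84.3]
```

View pics/w18c.png

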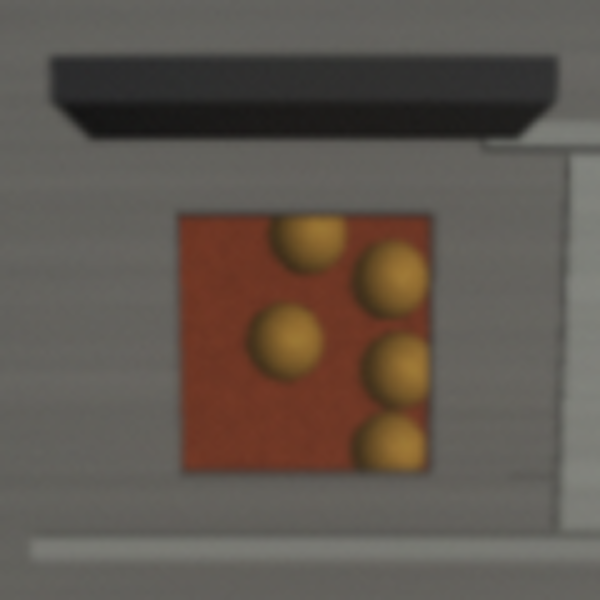

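All five balls are visible in the chamber. Now back to the knob.

```bash
python3 -m inch '[{"dx":22,"dy":32,"dz":0,"rx":0,"ry":0,"rz":0,"hand":-1},{"dx":24,"dy":40,"dz":0,"rx":0,"ry":0,"rz":0,"hand":-1},{"dx":16,"dy":28,"dz":20,"rx":0,"ry":0,"rz":0,"hand":-1},{"dx":6.7,"dy":14,"dz":30,"rx":0,"ry":0,"rz":0,"hand":-1},{"dx":0,"dy":0,"dz":35,"rx":0,"ry":0,"rz":0,"hand":-1},{"dx":0,"dy":0,"dz":20,"rx":0,"ry":0,"rz":0,"hand":-1},{"dx":0,"dy":0,"dz":10,"rx":0,"ry":0,"rz":0,"hand":-1},{"dx":0,"dy":0,"dz":0,"rx":0,"ry":0,"rz":0,"hand":-1},{"dx":0,"dy":0,"dz":0,"rx":0,"ry":0,"rz":0,"hand":-1}]'
python3 - <<'E'
from h import *
todo([.551,-.1691,.142],[np.pi,0,3.107])
E
```

```text
clock: 33.5
position: [0.5514, -0.1709, 0.1812]
tool_rot: [-3.142, 0.001, 3.107]
force: [0.4, 0.0, 0.6]
grip_width: 0.0856
t 33.5 pos [ 0.5514 -0.1709  0.1812] rot [-3.142e+00  1.000e-03  3.107e+00] F [0.4 0.  0.6] grip 0.0856
 shift tool mm [ 0.5  1.8 39.2] rotvec [-0.0001  0.0012 -0.    ]
```

```bash
python3 -m inch '[{"dx":0,"dy":1.5,"dz":20,"rx":0,"ry":0,"rz":0,"hand":-1},{"dx":0,"dy":0,"dz":18,"rx":0,"ry":0,"rz":0,"hand":-1},{"dx":0,"dy":0,"dz":0,"rx":0,"ry":0,"rz":0,"hand":1},{"dx":0,"dy":0,"dz":0,"rx":0,"ry":0,"rz":0,"hand":1},{"dx":0,"dy":0,"dz":0,"rx":0,"ry":0,"rz":0,"hand":1},{"dx":0,"dy":0,"dz":0,"rx":0,"ry":0,"rz":0,"hand":1},{"dx":0,"dy":0,"dz":0,"rx":0,"ry":0,"rz":0,"hand":1},{"dx":0,"dy":0,"dz":0,"rx":0,"ry":0,"rz":0,"hand":1}]' 50 ; python3 -m inch '[{"dx":0,"dy":-6,"dz":0,"rx":0,"ry":0,"rz":0,"hand":1},{"dx":0,"dy":-12,"dz":0,"rx":0,"ry":0,"rz":0,"hand":1},{"dx":0,"dy":-14,"dz":0,"rx":0,"ry":0,"rz":0,"hand":1},{"dx":0,"dy":-14,"dz":0,"rx":0,"ry":0,"rz":0,"hand":1},{"dx":0,"dy":-12,"dz":0,"rx":0,"ry":0,"rz":0,"hand":1},{"dx":0,"dy":-8,"dz":0,"rx":0,"ry":0,"rz":0,"hand":1},{"dx":0,"dy":-4,"dz":0,"rx":0,"ry":0,"rz":0,"hand":1},{"dx":0,"dy":-2,"dz":0,"rx":0,"ry":0,"rz":0,"hand":1},{"dx":0,"dy":0,"dz":0,"rx":0,"ry":0,"rz":0,"hand":1}]'
```

```text
clock: 34.3
position: [0.5515, -0.1696, 0.1429]
tool_rot: [-3.142, 0.001, 3.107]
force: [-0.9, 0.4, 8.9]
grip_width: 0.0151
clock: 35.2
position: [0.549, -0.2422, 0.143]
tool_rot: [-3.141, 0.001, 3.106]
force: [-1.0, -1.3, 7.2]
grip_width: 0.0154
```

```bash
python3 -m inch '[{"dx":0,"dy":-2,"dz":0,"rx":0,"ry":0,"rz":0,"hand":1},{"dx":0,"dy":0,"dz":0,"rx":0,"ry":0,"rz":0,"hand":1}]';python3 -m inch '[{"dx":0,"dy":-2,"dz":0,"rx":0,"ry":0,"rz":0,"hand":1},{"dx":0,"dy":0,"dz":0,"rx":0,"ry":0,"rz":0,"hand":1}]';python3 -m inch '[{"dx":0,"dy":-1,"dz":0,"rx":0,"ry":0,"rz":0,"hand":1},{"dx":0,"dy":0,"dz":0,"rx":0,"ry":0,"rz":0,"hand":1}]'
```

```text
clock: 35.4
position: [0.549, -0.2439, 0.1429]
tool_rot: [-3.141, 0.001, 3.107]
force: [-0.7, -0.6, 6.5]
grip_width: 0.0151
clock: 35.6
position: [0.549, -0.2442, 0.1429]
tool_rot: [3.14, 0.001, 3.108]
force: [-2.7, 8.9, 12.5]
grip_width: 0.0152
clock: 35.8
position: [0.549, -0.2443, 0.1429]
tool_rot: [3.139, 0.0, 3.108]
force: [-3.5, 14.3, 14.0]
grip_width: 0.0152
```

Shut stop reached (75 mm from the open stop). Relieve, release, lift, check.

```bash
python3 -m inch '[{"dx":0,"dy":1.5,"dz":0,"rx":0,"ry":0,"rz":0,"hand":1},{"dx":0,"dy":0.7,"dz":0,"rx":0,"ry":0,"rz":0,"hand":1},{"dx":0,"dy":0,"dz":0,"rx":0,"ry":0,"rz":0,"hand":-1},{"dx":0,"dy":0,"dz":0,"rx":0,"ry":0,"rz":0,"hand":-1},{"dx":0,"dy":0,"dz":0,"rx":0,"ry":0,"rz":0,"hand":-1},{"dx":0,"dy":0,"dz":0,"rx":0,"ry":0,"rz":0,"hand":-1},{"dx":0,"dy":0,"dz":-10,"rx":0,"ry":0,"rz":0,"hand":-1},{"dx":0,"dy":0,"dz":-25,"rx":0,"ry":0,"rz":0,"hand":-1},{"dx":0,"dy":0,"dz":-35,"rx":0,"ry":0,"rz":0,"hand":-1},{"dx":15,"dy":0,"dz":-35,"rx":0,"ry":0,"rz":0,"hand":-1}]'; python3 -m inch '[{"dx":25,"dy":20,"dz":-30,"rx":0,"ry":0,"rz":0,"hand":-1},{"dx":10,"dy":20,"dz":-15,"rx":0,"ry":0,"rz":0,"hand":-1},{"dx":0,"dy":0,"dz":0,"rx":0,"ry":0,"rz":0,"hand":-1},{"dx":0,"dy":0,"dz":0,"rx":0,"ry":0,"rz":0,"hand":-1}]'
python3 - <<'E'
from h import *
c,f=cal('wrist');p,d=bot.grab_frame('wrist'); cv2.imwrite('pics/w19.png',p[...,::-1]); X=cloud(c,f,d)
hsv=cv2.cvtColor(p,cv2.COLOR_RGB2HSV); red=((hsv[...,0]<6)|(hsv[...,0]>174))&(hsv[...,1]>170)&(hsv[...,2]>90)&(X[...,2]>.168)&(X[...,2]<.18)
print(red.sum(),np.median(X[red],0).round(4),cv2.minAreaRect(X[red][:,:2].astype(np.float32)*1000))
p,d=bot.grab_frame('scene'); cv2.imwrite('pics/s8.png',p[...,::-1])
E
```

```text
clock: 36.8
position: [0.5342, -0.2435, 0.2487]
tool_rot: [-3.141, 0.0, 3.108]
force: [0.7, 1.1, 0.9]
grip_width: 0.0857
clock: 37.2
position: [0.5002, -0.2025, 0.2929]
tool_rot: [-3.141, 0.001, 3.107]
force: [0.1, 0.0, -0.1]
grip_width: 0.085
306 [ 0.5475 -0.243   0.1728] ((548.1726684570312, -243.29139709472656), (14.939445495605469, 14.511314392089844), 88.21690368652344)
```

View pics/w19.png

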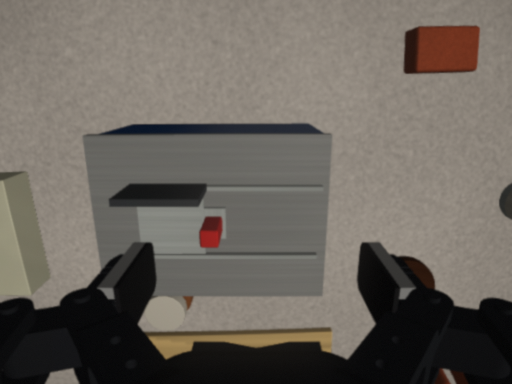

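View pics/s8.png

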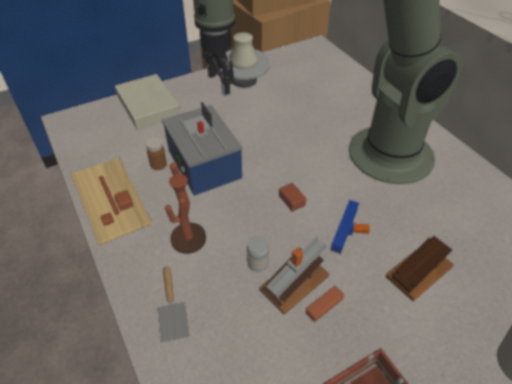

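```bash
python3 -c "
from workcell import bot
print(bot.observe()['clock']); print(bot.job_done())"
```

```text
37.3
the job is handed in; nothing more can be done
None
```

I did the job in the order asked and handed it in at 37.3 s; the hand-in itself reports no verdict.

- **Gate open:** I slid it to its open stop, and the stop pushed back with 13.7 N.
- **Pour:** I took the chute from the farthest cradle and tipped it slowly to 32° with the lip 9 to 13 mm above the deck. Looking straight down, the wrist camera showed all five balls in the chamber.
- **Chute back:** It is in its cradle and empty. Its handle stands within about 0.5 mm and 1.5° of where it was before I took it.
- **Gate shut:** I slid it to its shut stop, which I felt 75 mm from the open stop. The camera put the knob's travel at 74.4 mm, about 0.6 mm less, which I take as measuring error.
- **The rest of the bench:** In the last scene picture, before I handed in, nothing else looks moved and there is no loose shot. I checked the other items only by eye. The gripper was clear of everything.

No check failed.

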